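# Unlock the sample drawer and load a test block

### The arm

A 6-joint arm with a two-finger parallel gripper is mounted at the origin on a cart in front of the work surface, level with it; the furniture and walls round the work are solid. World frame = base frame: x ahead of the robot, y to its left, z up, the work surface at z = 0. Lengths are in m, angles in rad, forces in N, time in s.
With the tool pointing down it reaches from about 0.3 to 0.85 m from the base axis. Payload 5.4 kg.
Tool frame: the origin (TCP) lies midway between the tips of the shut fingers; the grasp point (between the pads) lies behind it (robot.tcp_to_grasp is the y of the grasp point in the tool frame, in m); y points along the fingers, x is the direction in which the jaws open and shut, and the axes are right-handed (so a half turn about y gives the same grasp; the last joint's range is limited). The gripper opens to 85 mm and grips with 20 to 120 N. Pads are 22 mm wide; open, the fingers measure 114 mm over their backs; the gripper's body (76 mm by 85 mm) begins 54 mm behind the grasp point. The pads swing forward as they close: fully open they stand 13 mm farther back than shut.
Start: joints at [1.118, 0.158, 1.597, -0, 1.386, -0.21], TCP at [0.138, 0.558, 0.231] pointing down, gripper open.
Joint ranges: [-2.91, 2.91], [-0.94, 2.29], [0.18, 2.7], [-1.29, 4.43], [0.17, 2.64], [-3, 3]. Speed limits (rad/s): [2.57, 2.57, 3.14, 3.14, 3.14, 3.14].

### API

Orientations are given as [roll, pitch, yaw] about the fixed x, y, z axes, in that order (R = Rz(yaw) Ry(pitch) Rx(roll)).
In Python, from station import robot gives the robot as it stands. The module is installed in compiled form; this text tells all that it offers.
- The arm moves only by the tool apply_moves, never from a script. Its argument "moves" is a list of rows, each a list of 3 entries, a list of its own where there are three numbers: the finger opening in m, from 0 to 0.0854, then the shift along the tool's x, y, z in m, then the turn, a rotation vector about the tool's x, y, z in units of 6 degrees (1.0 is 6 degrees). A call has 1 to 10 rows; each row shifts and turns the pose as measured when the row begins, along the tool's axes as they then stand; what a row does not reach is not made up. A row lasts 1/10 s, in which the tool goes at most 50 mm and 8.59 degrees, less where a joint would pass 70% of its speed; a pose out of reach is approached as far as the arm can. A call is refused whole if a number of a shift passes 0.05 or a number of a turn 1, either way. A call with a gripper value outside its range is refused whole. The fingers move at their own pace and stop on an object; "force" is the grip in N (left out, the last holds). Time passes only in rows, so rows that do not move let the fingers close. It gives the time, the measured TCP pose, the force and the opening at its end, in the units of the state.
- robot.get_state(): the state, without advancing time (a new reading comes with each control period).
- robot.grab_frame(name): name is "side" or "top"; returns the picture (400x640x3 uint8, red, green, blue); there is no depth.
- robot.camera_params(name): a dict with "fx", "fy", "cx", "cy" (pixels), "R" (3x3) and "t" (3): a world point X has camera coordinates R X + t. Camera axes: x right, y down, z forward; pixel columns grow to the right and rows downward; lengths in m; the calibration is good to about 2 mm. A picture is of the moment at which its call begins. camera_params takes no time and is no camera call.
- robot.sign_off(): hands the job in, once; it reports no verdict.
The state is a dict: "time": time; "joint_pos": joint angles; "dq": joint speeds; "joint_torque": joint torques, N m; "eef_pos": TCP position; "ee_rot": TCP orientation; "wrist_force": force on the tool from outside, world axes, zero at the start; "wrist_torque": the same for the moment, N m; "finger_gap": finger opening in m.
Only numpy, scipy, OpenCV 4.12 (cv2) and the standard library are available. Lean on these libraries where they do the work, as an engineer would, in place of code of your own. Each camera call takes 0.05 s, during which the arm holds its last target.

### The job

Take the screwdriver that stands in the wooden tool stand and push its blade down through the small hole in the top of the aluminium drawer box, to trip the hidden latch so that the sprung tray slides out. Put the screwdriver back in its stand, lay the square aluminium test block flat in the tray, and push the tray home until it latches shut with the block inside. Do not disturb the loose things lying about (white tape roll, two push fittings, jar with rings).

Things in the scene. Friction and masses are not known exactly. Their poses are not given: they have to be found in the camera images.
- drawer_box: Plain aluminium box fixed to the table, 140 (x) x 100 (y) x 62 high, walls 4 mm, open at its front (-x) where the tray slides out. Origin: centre of the underside; x points to its rear, y to its left, z up.
- access_hole (a point): Centre of the mouth of the only hole in the box's top plate, at the box's x = +30, y = 0, z = 62 mm. Round, 10 mm wide, with a 2 mm chamfer, through a plate 5 mm thick. The latch pad lies 30 mm straight below.
- latch_pad (a point): Centre of the top of the hidden latch's round brass pad (18 mm across) under the hole, 30 mm below the top plate's upper face when at rest; it moves with the latch.
- latch (a joint): How far the latch pad is pressed down (m): 0 at rest (a spring holds it up), 0.012 at its stop. The tray is freed at about 0.006. Pressing takes about 3 N at the start and 6 N at the stop. It springs back by itself when the blade is lifted; a tray that is already out stays out.
- tray (a joint): How far the tray is out (m), toward the box's -x: about 0 when latched shut, 0.095 fully out. A spring of about 2 to 5 N drives it out in about half a second when the latch is tripped, and keeps it out. Pushed home it rides over the latch, with about 10 N, and is caught at about 0; it can be pushed 3 mm beyond (to -0.003), against a stop. Pushing to between -0.001 and -0.003 engages the latch.
- tray_front (a point): Centre of the outer face of the tray's front panel (94 wide, 50 high, from 4 to 54 mm above the table, 6 mm thick), 76 mm in front of the box's origin when shut; moves with the tray. Push here toward the box's +x to shut it.
- tray_floor (a point): Centre of the tray's recess, on its floor, 12 mm above the table; moves with the tray. The recess is 60 (x) by 62 (y) mm; lips 4 mm high and 5 mm thick at the sides and rear, the front panel at its front. When the tray is fully out, there is a 31 mm gap between its rear and the box; reach in from above with the fingers to the left and right of the tray. Axes as the box's.
- tool_stand: Wooden block, 60 x 60 mm and 78 mm high on a foot 80 x 80 x 10 mm, fixed to the table. Origin: centre of the underside, z up.
- stand_hole (a point): Centre of the mouth of the hole in the stand's top, 78 mm above the table: 8 mm wide with a 3 mm chamfer, 68 mm deep. The screwdriver hangs in it upright, its handle's lower end resting on the stand's top.
- screwdriver: Screwdriver, 168 mm long, 70 g, standing upright in the stand, blade down. Handle 25 mm thick and 100 mm long; blade a 5 mm rod, 68 mm from the handle to the tip. Its own y axis runs from the tip toward the handle (up, in the stand). Origin: midway along its length, on the surface of the handle, 12 mm from the tool's axis (the axis lies at its own x = 0, z = +12 mm); handle from y = -16 to +84 mm, tip at y = -84 mm.
- driver_tip (a point): The tip of the screwdriver's blade, on its axis.
- driver_handle (a point): Point on the screwdriver's axis within the handle, 128 mm from the tip and 40 mm from the handle's free end: a good place to grip.
- test_block: Square aluminium test block with a round seal recess in its top, 44 (x) x 50 (y) x 18 mm high, 0.1 kg, lying flat on the table. Origin: centre of the underside, z up. It fits the tray either way round.
- white_tape: Bystander: roll of white tape, 53 mm across, 14 high, lying flat. Origin: centre of the underside. Leave alone.
- fitting_a: Bystander: push fitting, 32 x 12 x 14 mm, lying on the table. Leave alone.
- fitting_b: Bystander: push fitting, 32 x 12 x 14 mm, lying on the table. Leave alone.
- jar: Bystander: small clear jar with red rings, 35 mm across, 48 high. Origin: centre of the underside. Leave alone.
Things that resemble listed ones, but are neither listed nor needed, are in the scene too. What is shaped like the test_block but green or purple is not meant.

How it is judged:
By the outcome, as a careful person would: the job done as asked, in the order asked, and still so for the second after the job is handed in, with the robot touching nothing.
It also fails if it takes over 72 s, if anything falls off the work surface, if the arm or the gripper's body presses on something with over 40 N, if the wrist force passes 120 N, or if a joint passes its speed limit or range.

## Working session

There is one attempt and no reset: what is moved stays moved. The work goes in short steps, Python scripts to look and compute and a tool call to move; the robot and the scene stay as the last step left them, time stands still between calls to the robot, and variables do not carry over. Pictures are saved under pics/ and viewed, and the job is handed in when it is done.

Besides the shell and the picture viewer there is one more tool, called as name(argument=value, ...) on one line, values as JSON. apply_moves: Moves the arm, as the interface text tells. Its arguments: {"type":"object","properties":{"moves":{"type":"array","items":{"type":"array"}},"force":{"type":"number"}},"required":["moves"]}

```bash
mkdir -p pics; ls
python3 - <<'E'
from station import robot
import cv2
print(robot.get_state()); print(robot.tcp_to_grasp)
for n in("side","top"):
    print(n,robot.camera_params(n)); cv2.imwrite(f"pics/{n}0.png",robot.grab_frame(n)[:,:,::-1])
E
```

```text
pics
{'time': 0.0, 'joint_pos': array([ 1.11790568e+00,  1.59069374e-01,  1.59825680e+00, -2.38557390e-05,
        1.38617544e+00, -2.10095355e-01]), 'dq': array([ 4.62674017e-06,  2.88757924e-04, -1.24295925e-04, -1.51335831e-04,
       -1.51048839e-03,  1.10255191e-03]), 'joint_torque': array([ 1.42583622e-04, -3.96015573e+01, -3.31424367e+01, -1.92908096e-04,
        8.74261139e-03, -2.15112357e-05]), 'eef_pos': array([0.13799386, 0.55757225, 0.23029317]), 'ee_rot': array([-1.57042113,  0.00187188,  1.32800579]), 'wrist_force': array([0.1437029 , 0.31046898, 0.54391818]), 'wrist_torque': array([ 0.00750848, -0.01592576,  0.03675261]), 'finger_gap': 0.08558434598213181}
-0.0187
side {'fx': 364.57301567936736, 'fy': 364.57301567936736, 'cx': 318.3283414989523, 'cy': 203.67357592194475, 'R': array([[ 0.86590344, -0.49971447, -0.02228627],
       [-0.21321209, -0.32841612, -0.92015404],
       [ 0.45249512,  0.80151625, -0.39092181]]), 't': array([-0.48418732,  0.21145978,  0.61968633])}
top {'fx': 369.34043355737725, 'fy': 369.34043355737725, 'cx': 324.1727968492569, 'cy': 200.55887052018622, 'R': array([[ 1.24436994e-03, -9.99933278e-01, -1.14843802e-02],
       [-9.96753408e-01, -3.15694776e-04, -8.05142507e-02],
       [ 8.05052531e-02,  1.15472846e-02, -9.96687295e-01]]), 't': array([0.00344047, 0.6004591 , 0.92574514])}
```

View pics/side0.png

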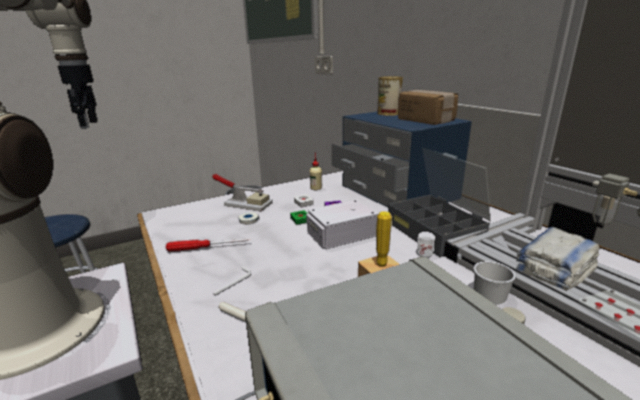

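View pics/top0.png

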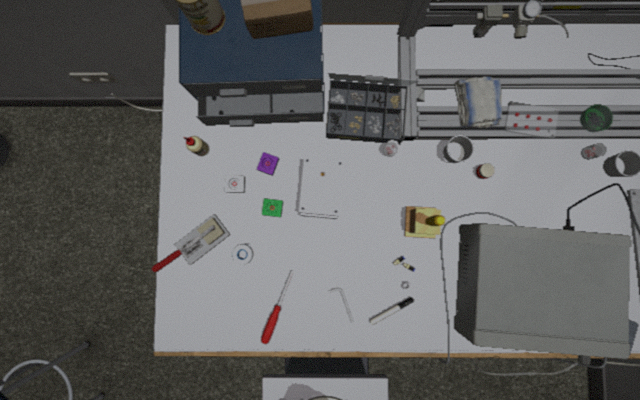

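Run:
```python
import cv2
t=cv2.imread("pics/top0.png"); s=cv2.imread("pics/side0.png")
def c(im,x0,y0,x1,y1,k,n): cv2.imwrite("pics/"+n,cv2.resize(im[y0:y1,x0:x1],None,fx=k,fy=k,interpolation=cv2.INTER_CUBIC))
c(t,220,145,350,225,6,"c1.png"); c(t,380,180,460,240,8,"c2.png"); c(s,280,170,440,290,5,"c3.png")
```

```text
(no output)
```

View pics/c1.png

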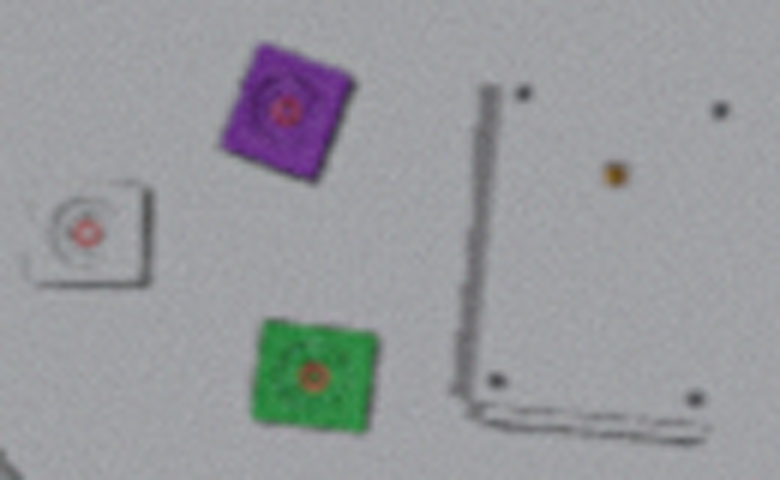

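View pics/c2.png

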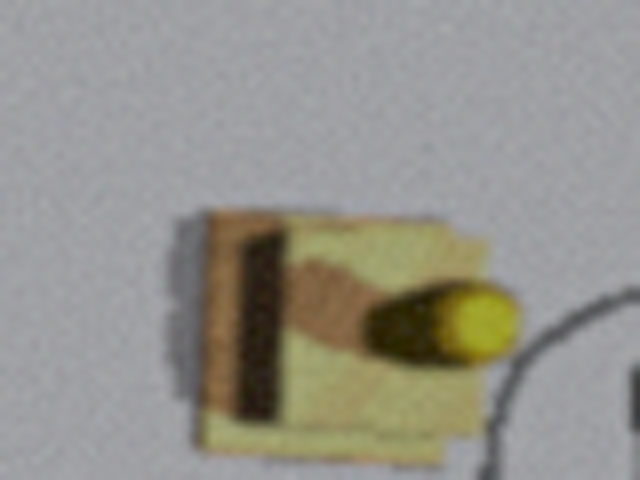

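View pics/c3.png

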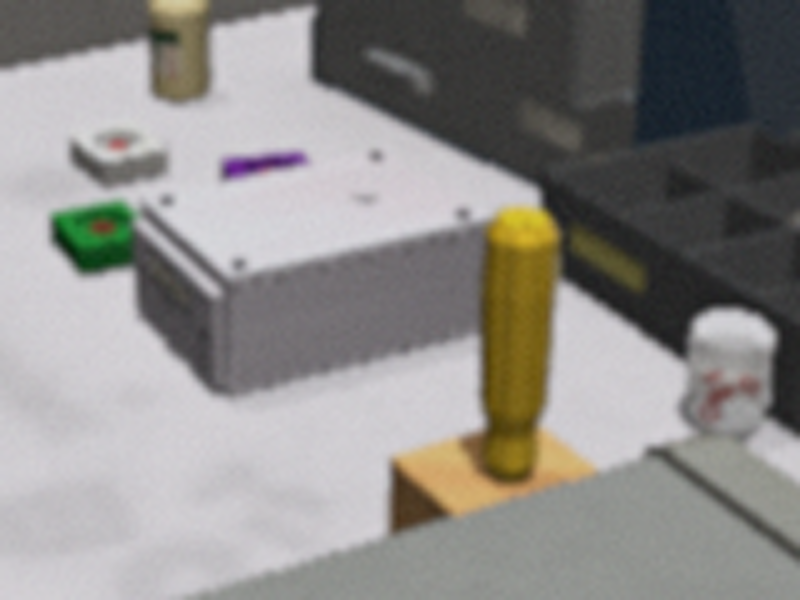

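```bash
cat > h.py <<'E'
import numpy as np, cv2
from station import robot
P={n:robot.camera_params(n) for n in("side","top")}
def ray(n,u,v):
    p=P[n];R=np.array(p["R"]);t=np.array(p["t"])
    return -R.T@t, R.T@np.array([(u-p["cx"])/p["fx"],(v-p["cy"])/p["fy"],1])
def atz(n,u,v,z):
    c,d=ray(n,u,v); return c+d*(z-c[2])/d[2]
def proj(n,X):
    p=P[n];q=np.array(p["R"])@np.asarray(X)+p["t"]; return np.round([p["cx"]+p["fx"]*q[0]/q[2],p["cy"]+p["fy"]*q[1]/q[2]],1)
def tri(a,b):
    A=[];B=[]
    for n,(u,v) in(("top",a),("side",b)):
        c,d=ray(n,u,v);d=d/np.linalg.norm(d);M=np.eye(3)-np.outer(d,d);A.append(M);B.append(M@c)
    return np.linalg.lstsq(np.vstack(A),np.hstack(B),rcond=None)[0]
def cr(x0,y0,k,u,v): return (x0+(u+.5)/k-.5,y0+(v+.5)/k-.5)
E
python3 - <<'E'
from h import *
np.set_printoptions(precision=4,suppress=True)
c1=lambda u,v:cr(220,145,6,u,v); c2=lambda u,v:cr(380,180,8,u,v); c3=lambda u,v:cr(280,170,5,u,v)
print("cam",ray("top",0,0)[0],ray("side",0,0)[0])
print("hole",atz("top",*c1(616,175),.062),atz("top",*c1(616,175),.032),atz("side",*c3(365,198),.062))
sc=[(523,93),(720,110),(497,380),(695,398)]; ss=[(375,156),(463,214),(167,201),(238,264)]
T=np.array([atz("top",*c1(*s),.062) for s in sc]);S=np.array([atz("side",*c3(*s),.062) for s in ss])
print(T,T.mean(0));print(S,S.mean(0))
for Q in(T,S):
    print([np.degrees(np.arctan2(*(v[[1,0]]))) for v in (Q[0]-Q[2],Q[1]-Q[3])],[np.degrees(np.arctan2(-v[0],v[1])) for v in(Q[0]-Q[1],Q[2]-Q[3])], np.linalg.norm(Q[0]-Q[2]),np.linalg.norm(Q[0]-Q[1]))
print("driver top",atz("top",*c2(483,325),.178),atz("side",*c3(525,215),.178),tri(c2(483,325),c3(525,213)))
print("driver foot side",atz("side",*c3(510,475),.078))
print("stand corners top",[atz("top",*c2(*q),z) for q,z in(((490,238),.078),((487,435),.078),((283,226),.078),((275,425),.078))])
bl=[(40,183),(138,183),(140,283),(38,283)]
print("block",[atz("top",*c1(*q),.018) for q in bl],atz("top",*c1(87,233),.012),tri(c1(87,233),c3(118,145)))
E
```

```text
cam [ 0.524  -0.0071  0.9711] [ 0.1839 -0.6692  0.426 ]
hole [0.6642 0.0083 0.062 ] [0.6688 0.0088 0.032 ] [0.6586 0.0013 0.062 ]
[[ 0.6986  0.047   0.062 ]
 [ 0.6914 -0.0348  0.062 ]
 [ 0.5792  0.0571  0.062 ]
 [ 0.5718 -0.0243  0.062 ]] [0.6353 0.0113 0.062 ]
[[ 0.6937  0.0425  0.062 ]
 [ 0.6871 -0.0397  0.062 ]
 [ 0.575   0.051   0.062 ]
 [ 0.5678 -0.0282  0.062 ]] [0.6309 0.0064 0.062 ]
[np.float64(-4.8309236366715265), np.float64(-5.023175338146349)] [np.float64(-5.0414525559188625), np.float64(-5.165200199667903)] 0.11987229022106591 0.08211937434548353
[np.float64(-4.096924950220288), np.float64(-5.474419008484833)] [np.float64(-4.555893702706277), np.float64(-5.232838675465287)] 0.11892401295007858 0.08239439322849663
driver top [ 0.546  -0.2454  0.178 ] [ 0.5432 -0.2518  0.178 ] [ 0.5467 -0.2465  0.1757]
driver foot side [ 0.5438 -0.2505  0.078 ]
stand corners top [array([ 0.575 , -0.2782,  0.078 ]), array([ 0.5158, -0.2758,  0.078 ]), array([ 0.5786, -0.216 ,  0.078 ]), array([ 0.5187, -0.2125,  0.078 ])]
block [array([0.6676, 0.2598, 0.018 ]), array([0.6676, 0.217 , 0.018 ]), array([0.6239, 0.2153, 0.018 ]), array([0.6239, 0.2597, 0.018 ])] [0.6465 0.2404 0.012 ] [0.6462 0.2409 0.0108]
```

Run:
```python
import cv2
t=cv2.imread("pics/top0.png"); s=cv2.imread("pics/side0.png")
def c(im,x0,y0,x1,y1,k,n): 
    o=cv2.resize(im[y0:y1,x0:x1],None,fx=k,fy=k,interpolation=cv2.INTER_CUBIC).astype(float)
    cv2.imwrite("pics/"+n,((o-100)*1.6).clip(0,255))
c(t,215,165,255,205,14,"c4.png"); c(s,285,180,325,215,14,"c5.png")
```

```text
[ WARN:0@0.078] global loadsave.cpp:1063 imwrite_ Unsupported depth image for selected encoder is fallbacked to CV_8U.
```

View pics/c4.png

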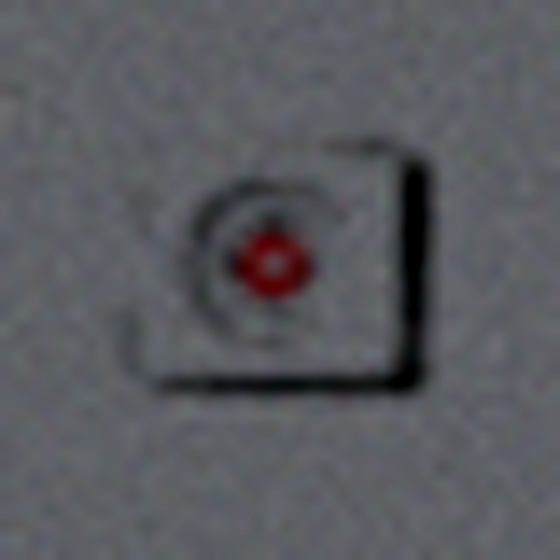

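View pics/c5.png

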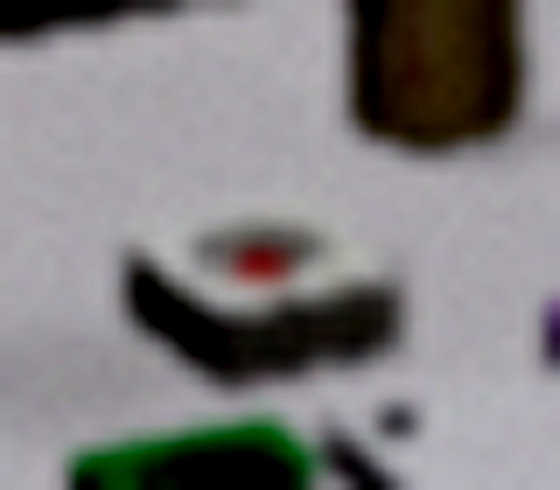

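Run:
```python
from h import *
np.set_printoptions(precision=4,suppress=True)
print(tri((460,225),(418,262)),tri((457,345),(250,310)))
```

```text
[ 0.5451 -0.3171  0.1166] [ 0.2803 -0.2958  0.1246]
```

apply_moves(moves=[[0.085,[0,0,0],[0,1,0]],[0.085,[0,0,0],[0,1,0]],[0.085,[0,0,0],[0,1,0]],[0.085,[0,0,0],[0,1,0]],[0.085,[0,0,0],[0,1,0]],[0.085,[0,0,0],[0,1,0]],[0.085,[0,0,0],[0,1,0]],[0.085,[0,0,0],[0,1,0]],[0.085,[0,0,0],[0,1,0]],[0.085,[0,0,0],[0,1,0]]])

```text
time: 1.1
eef_pos: [0.1363, 0.5542, 0.2241]
ee_rot: [-1.581, 0.009, 0.238]
wrist_force: [0.8, 0.1, -0.7]
finger_gap: 0.085
```

apply_moves(moves=[[0.085,[0,-0.01,0],[0,1,0]],[0.085,[0,0,0],[0,1,0]],[0.085,[0,0,0],[0,0.25,0]],[0.085,[0,0,0],[0,0,0]]])

```text
time: 1.5
eef_pos: [0.1357, 0.5529, 0.232]
ee_rot: [-1.588, 0.008, -0.009]
wrist_force: [0.5, -0.4, 0.2]
finger_gap: 0.085
```

```bash
cat >> h.py <<'E'
from scipy.spatial.transform import Rotation as Ro
def st():
    s=robot.get_state(); return s
def go(target,yaw):
    "tool-frame shift and turn (6deg units) to reach target TCP with tool down at yaw"
    s=robot.get_state(); R=Ro.from_euler('xyz',s["ee_rot"]); G=Ro.from_euler('xyz',[-np.pi/2,0,yaw])
    print("t",round(s["time"],2),"pos",np.round(s["eef_pos"],4),"shift",np.round(R.inv().apply(np.array(target)-s["eef_pos"]),4),"turn",np.round(np.degrees((R.inv()*G).as_rotvec())/6,3),"F",np.round(s["wrist_force"],2),"gap",round(s["finger_gap"],4))
E
python3 -c "
from h import *
go([.545,-.249,.23],0); print(robot.get_state()['ee_rot'])"
```

```text
t 1.5 pos [0.1357 0.5529 0.232 ] shift [ 0.4167  0.0121 -0.798 ] turn [ 0.16  -0.088 -0.077] F [ 0.54 -0.41  0.24] gap 0.085
[-1.58762521  0.00797736 -0.00924272]
```

apply_moves(moves=[[0.085,[0.022,0,-0.042],[0.16,-0.08,-0.08]],[0.085,[0.022,0,-0.042],[0,0,0]],[0.085,[0.022,0,-0.042],[0,0,0]],[0.085,[0.022,0,-0.042],[0,0,0]],[0.085,[0.022,0,-0.042],[0,0,0]],[0.085,[0.022,0,-0.042],[0,0,0]],[0.085,[0.022,0,-0.042],[0,0,0]],[0.085,[0.022,0,-0.042],[0,0,0]],[0.085,[0.022,0,-0.042],[0,0,0]],[0.085,[0.022,0,-0.042],[0,0,0]]])

```text
time: 2.5
eef_pos: [0.3609, 0.1222, 0.2281]
ee_rot: [-1.574, 0.001, 0.022]
wrist_force: [1.0, 1.1, -0.8]
finger_gap: 0.0852
```

```bash
python3 -c "
from h import *
go([.545,-.249,.23],0)"
```

```text
t 2.5 pos [0.3609 0.1222 0.2281] shift [ 0.1761 -0.0008 -0.3751] turn [ 0.031  0.206 -0.006] F [ 1.01  1.06 -0.82] gap 0.0852
```

apply_moves(moves=[[0.085,[0.02,0,-0.042],[0,0.2,0]],[0.085,[0.02,0,-0.042],[0,0,0]],[0.085,[0.02,0,-0.042],[0,0,0]],[0.085,[0.02,0,-0.042],[0,0,0]],[0.085,[0.02,0,-0.042],[0,0,0]],[0.085,[0.02,0,-0.042],[0,0,0]],[0.085,[0.02,0,-0.042],[0,0,0]],[0.085,[0.02,0,-0.042],[0,0,0]],[0.085,[0.01,0,-0.02],[0,0,0]],[0.085,[0,0,0],[0,0,0]]])

```text
time: 3.5
eef_pos: [0.5358, -0.2553, 0.2259]
ee_rot: [-1.572, 0.001, -0.001]
wrist_force: [-0.8, 1.2, -1.0]
finger_gap: 0.0848
```

```bash
python3 -c "
from h import *
go([.545,-.249,.22],0)
for n in('side','top'): cv2.imwrite(f'pics/{n}1.png',robot.grab_frame(n)[:,:,::-1])
s=cv2.imread('pics/side1.png')[140:300,310:470];t=cv2.imread('pics/top1.png')[140:300,360:520]
cv2.imwrite('pics/a1.png',cv2.resize(cv2.hconcat([s,t]),None,fx=2.5,fy=2.5,interpolation=2))
"
```

```text
t 3.5 pos [ 0.5358 -0.2553  0.2259] shift [0.0092 0.0058 0.0063] turn [ 0.016 -0.008 -0.006] F [-0.82  1.18 -0.97] gap 0.0848
```

View pics/a1.png

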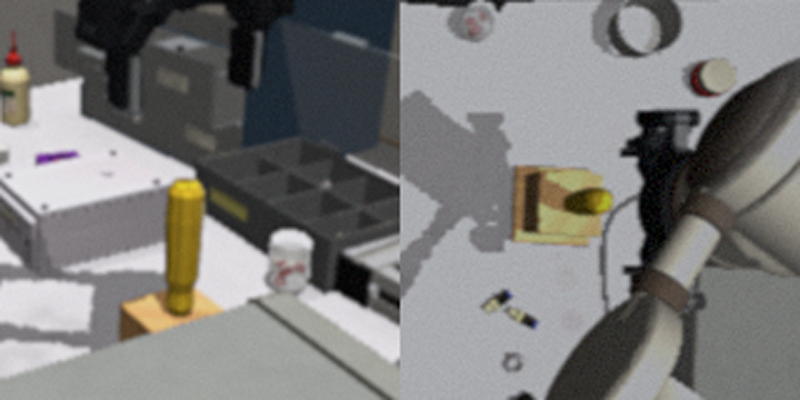

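```bash
python3 -c "
from h import *
for X in([.486,-.2553,.239],[.586,-.2553,.239]): print(proj('side',X),proj('top',X))"
```

```text
[358.  184.7] [455.1 250. ]
[408.7 172.9] [453.7 199.1]
```

```bash
python3 -c "
from h import *
s=cv2.imread('pics/side1.png')[135:195,335:425];t=cv2.imread('pics/top1.png')[175:275,430:520]
cv2.imwrite('pics/a2.png',cv2.resize(s,None,fx=8,fy=8,interpolation=2)*2)
cv2.imwrite('pics/a3.png',cv2.resize(t,None,fx=6,fy=6,interpolation=2)*2)
"
```

```text
(no output)
```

View pics/a2.png

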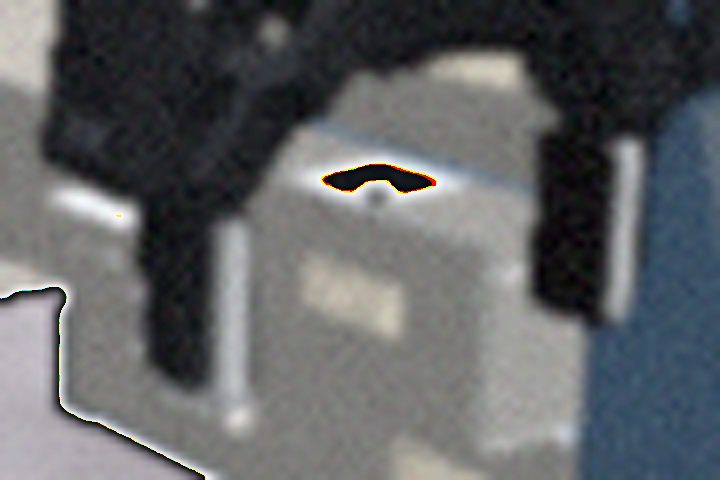

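View pics/a3.png

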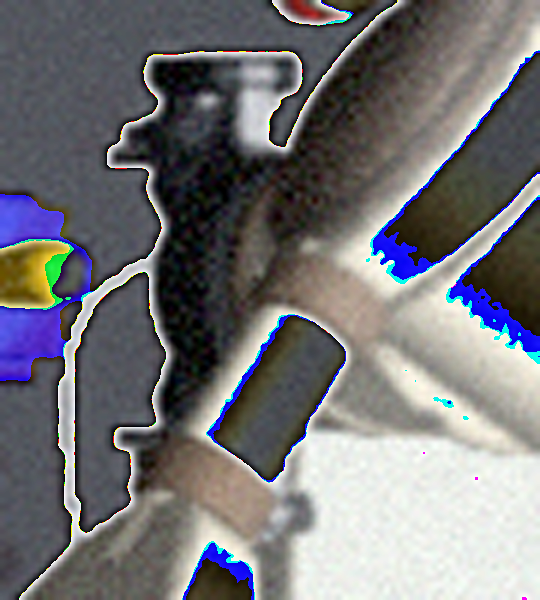

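apply_moves(moves=[[0.085,[0.009,0,0.007],[0,0,0]],[0.085,[0,0.02,0],[0,0,0]],[0.085,[0,0.02,0],[0,0,0]],[0.085,[0,0.02,0],[0,0,0]],[0.085,[0,0.02,0],[0,0,0]],[0.085,[0,0.02,0],[0,0,0]],[0.085,[0,0.007,0],[0,0,0]],[0.085,[0,0,0],[0,0,0]]])

```text
time: 4.4
eef_pos: [0.5472, -0.2307, 0.1186]
ee_rot: [-1.57, -0.003, 0.015]
wrist_force: [0.4, -0.0, -0.2]
finger_gap: 0.085
```

```bash
python3 -c "
from h import *
go([.545,-.248,.118],0)
for n in('side','top'): cv2.imwrite(f'pics/{n}2.png',robot.grab_frame(n)[:,:,::-1])
s=cv2.imread('pics/side2.png')[160:300,310:470];t=cv2.imread('pics/top2.png')[150:290,380:540]
cv2.imwrite('pics/a4.png',cv2.resize(cv2.hconcat([s,t]),None,fx=2.5,fy=2.5,interpolation=2))
"
```

```text
t 4.4 pos [ 0.5472 -0.2307  0.1186] shift [-0.0024  0.0005 -0.0172] turn [-0.01   0.145  0.026] F [ 0.37 -0.05 -0.16] gap 0.085
```

View pics/a4.png

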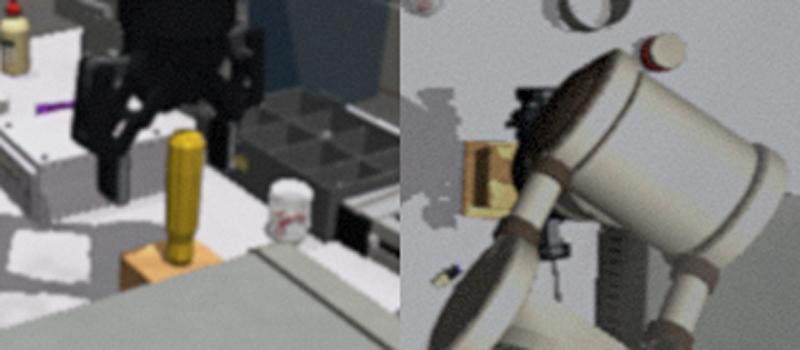

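apply_moves(moves=[[0.085,[-0.001,0,-0.009],[0,0.14,0]],[0.085,[-0.001,0,-0.007],[0,0,0]],[0.085,[0,0,0],[0,0,0]],[0.085,[0,0,0],[0,0,0]]])

```text
time: 4.9
eef_pos: [0.5478, -0.2508, 0.1241]
ee_rot: [-1.575, -0.01, -0.001]
wrist_force: [0.0, 0.5, 0.2]
finger_gap: 0.0849
```

```bash
python3 -c "
from h import *
go([.545,-.248,.118],0)
for n in('side','top'): cv2.imwrite(f'pics/{n}3.png',robot.grab_frame(n)[:,:,::-1])
go([.545,-.248,.118],0)
s=cv2.imread('pics/side3.png')[160:300,310:470];t=cv2.imread('pics/top3.png')[150:290,380:540]
cv2.imwrite('pics/a4.png',cv2.resize(cv2.hconcat([s,t]),None,fx=2.5,fy=2.5,interpolation=2))
"
```

```text
t 4.9 pos [ 0.5478 -0.2508  0.1241] shift [-0.0029  0.0061  0.0028] turn [ 0.044 -0.014  0.098] F [0.   0.53 0.2 ] gap 0.0849
t 5.0 pos [ 0.5478 -0.2505  0.1239] shift [-0.0029  0.0059  0.0025] turn [ 0.043 -0.011  0.095] F [-0.54  0.96  0.01] gap 0.085
```

View pics/a4.png

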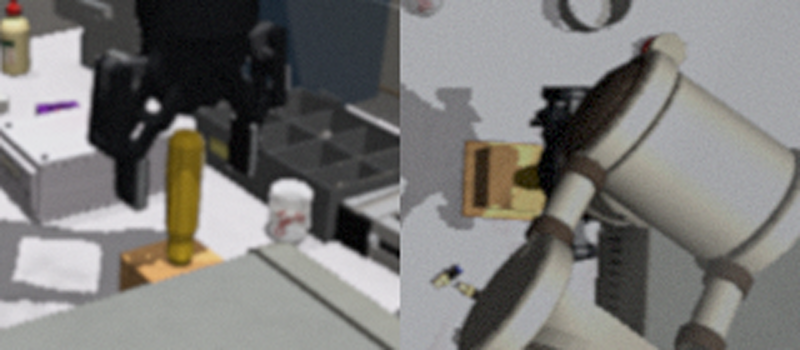

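apply_moves(moves=[[0.085,[-0.003,0.005,0.002],[0.04,0,0.09]],[0.085,[0,0,0],[0,0,0]],[0.085,[0,0,0],[0,0,0]]])

```text
time: 5.3
eef_pos: [0.5444, -0.248, 0.1182]
ee_rot: [-1.57, 0.001, -0.001]
wrist_force: [-0.1, 0.6, 0.5]
finger_gap: 0.085
```

```bash
python3 -c "
from h import *
go([.545,-.248,.118],0)"
```

```text
t 5.3 pos [ 0.5444 -0.248   0.1182] shift [ 0.0006  0.0002 -0.    ] turn [-0.006 -0.009 -0.007] F [-0.09  0.59  0.46] gap 0.085
```

apply_moves(moves=[[0.05,[0,0,0],[0,0,0]],[0.035,[0,0,0],[0,0,0]],[0.03,[0,0,0],[0,0,0]],[0.03,[0,0,0],[0,0,0]]], force=60)

```text
time: 5.7
eef_pos: [0.5443, -0.2476, 0.1179]
ee_rot: [-1.57, 0.001, -0.001]
wrist_force: [0.5, 0.3, 0.4]
finger_gap: 0.0301
```

apply_moves(moves=[[0.022,[0,0,0],[0,0,0]],[0.015,[0,0,0],[0,0,0]],[0.015,[0,0,0],[0,0,0]]], force=60)

```text
time: 6.0
eef_pos: [0.5444, -0.2476, 0.118]
ee_rot: [-1.57, 0.001, -0.001]
wrist_force: [0.5, 0.5, 0.3]
finger_gap: 0.0236
```

```bash
python3 -c "
from h import *
go([.545,-.248,.118],0); print(robot.get_state()['wrist_torque'])"
```

```text
t 6.0 pos [ 0.5444 -0.2476  0.118 ] shift [ 0.0006  0.     -0.0004] turn [-0.008 -0.005 -0.01 ] F [0.5  0.53 0.34] gap 0.0236
[-0.00799764 -0.01129703  0.0217049 ]
```

apply_moves(moves=[[0.015,[0,-0.01,0],[0,0,0]],[0.015,[0,-0.012,0],[0,0,0]],[0.015,[0,-0.012,0],[0,0,0]],[0.015,[0,-0.012,0],[0,0,0]],[0.015,[0,-0.012,0],[0,0,0]],[0.015,[0,-0.012,0],[0,0,0]],[0.015,[0,-0.01,0],[0,0,0]],[0.015,[0,-0.01,0],[0,0,0]],[0.015,[0,0,0],[0,0,0]]])

```text
time: 6.9
eef_pos: [0.5453, -0.2483, 0.2185]
ee_rot: [-1.572, -0.002, -0.001]
wrist_force: [0.2, -0.5, -0.5]
finger_gap: 0.0238
```

```bash
python3 -c "
from h import *
go([.5444,-.2476,.208],0)
for n in('side','top'): cv2.imwrite(f'pics/{n}4.png',robot.grab_frame(n)[:,:,::-1])
go([.5444,-.2476,.208],0)
s=cv2.imread('pics/side4.png')[140:300,310:470];t=cv2.imread('pics/top4.png')[140:300,380:540]
cv2.imwrite('pics/a5.png',cv2.resize(cv2.hconcat([s,t]),None,fx=2.5,fy=2.5,interpolation=2))
"
```

```text
t 6.9 pos [ 0.5453 -0.2483  0.2185] shift [-0.0009  0.0105  0.0007] turn [ 0.015 -0.006  0.022] F [ 0.25 -0.47 -0.46] gap 0.0238
t 7.0 pos [ 0.5445 -0.2477  0.2165] shift [-0.0001  0.0085  0.0001] turn [-0.002 -0.006 -0.002] F [ 0.77 -0.09 -0.24] gap 0.0235
```

View pics/a5.png

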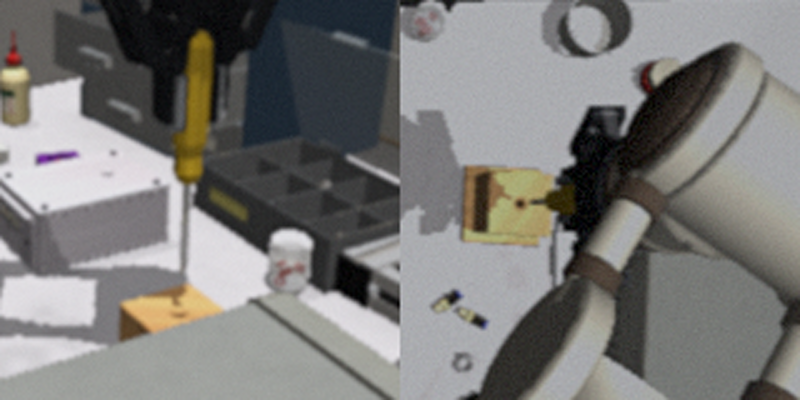

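```bash
python3 -c "
from h import *
s=cv2.imread('pics/side4.png')
cv2.imwrite('pics/a6.png',cv2.resize(s[145:275,350:430],None,fx=6,fy=6,interpolation=2)[:,:])
t=cv2.imread('pics/top4.png')
cv2.imwrite('pics/a7.png',cv2.resize(t[200:240,400:460],None,fx=12,fy=12,interpolation=2))
b=np.array([.5444,-.249]); 
for z in(.108,.176,.276): print(z,proj('side',[*b,z]),proj('top',[*b,z]))
print('hole',proj('side',[*b,.078]),proj('top',[*b,.078]))
"
```

```text
0.108 [382.1 249.1] [432.5 221.7]
0.176 [384. 213.] [441.4 221. ]
0.276 [387.2 153.5] [457.6 219.6]
hole [381.3 264.1] [429. 222.]
```

View pics/a6.png

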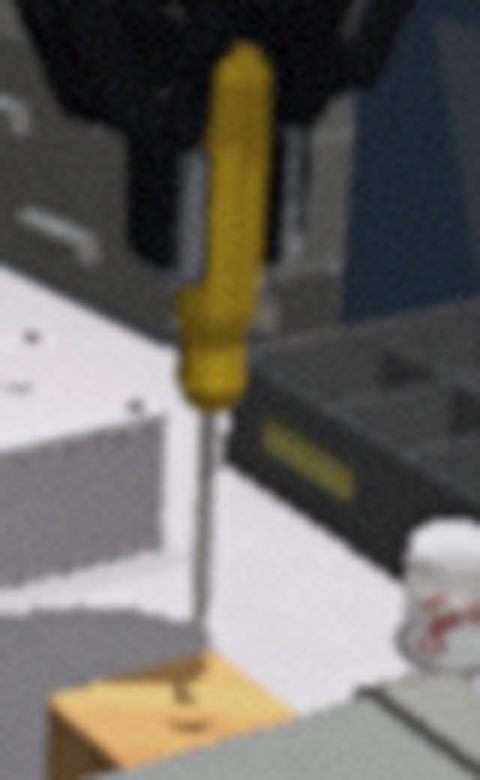

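View pics/a7.png

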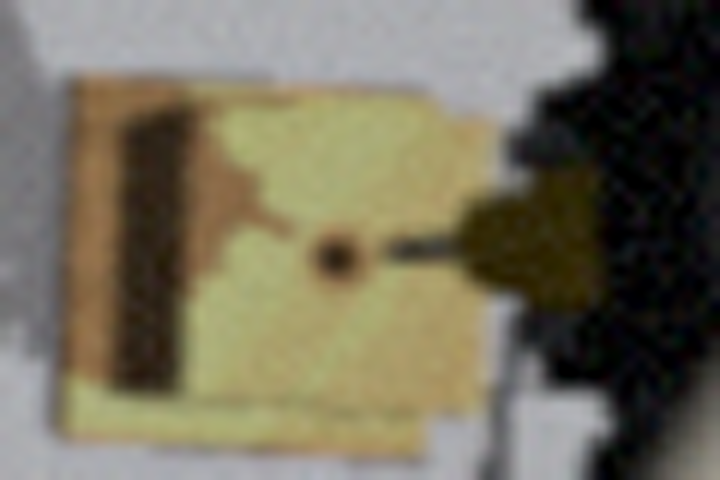

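apply_moves(moves=[[0.015,[0.011,0,0.022],[0,0,0]],[0.015,[0.011,0,0.022],[0,0,0]],[0.015,[0.011,0,0.022],[0,0,0]],[0.015,[0.011,0,0.022],[0,0,0]],[0.015,[0.011,0,0.022],[0,0,0]],[0.015,[0.011,0,0.022],[0,0,0]],[0.015,[0.011,0,0.022],[0,0,0]],[0.015,[0.011,0,0.022],[0,0,0]],[0.015,[0.01,0,0.02],[0,0,0]],[0.015,[0,0,0],[0,0,0]]])

```text
time: 8.0
eef_pos: [0.6405, -0.043, 0.204]
ee_rot: [-1.563, 0.019, -0.004]
wrist_force: [0.0, 0.5, -0.4]
finger_gap: 0.0237
```

```bash
python3 -c "
from h import *
print(atz('top',428.2,221.4,.078),atz('side',381.3,265.3,.078))
go([.662,.0064,.208],0)"
```

```text
[ 0.54585947 -0.24721167  0.078     ] [ 0.54190805 -0.25199091  0.078     ]
t 8.0 pos [ 0.6405 -0.043   0.204 ] shift [ 0.0212 -0.004   0.0495] turn [-0.075 -0.035 -0.185] F [ 0.03  0.46 -0.36] gap 0.0237
```

apply_moves(moves=[[0.015,[0.007,-0.002,0.016],[-0.04,0,-0.1]],[0.015,[0.007,-0.002,0.016],[-0.03,0,-0.08]],[0.015,[0.007,0,0.014],[0,0,0]],[0.015,[0,0,0],[0,0,0]],[0.015,[0,0,0],[0,0,0]]])

```text
time: 8.5
eef_pos: [0.6607, 0.0034, 0.2044]
ee_rot: [-1.571, 0.007, -0.004]
wrist_force: [0.5, 0.2, -0.3]
finger_gap: 0.0235
```

```bash
python3 -c "
from h import *
go([.6634,.0081,.195],0)"
```

```text
t 8.5 pos [0.6607 0.0034 0.2044] shift [0.0028 0.0093 0.0047] turn [ 0.006 -0.04  -0.065] F [ 0.52  0.16 -0.26] gap 0.0235
```

apply_moves(moves=[[0.015,[0.003,0.005,0.004],[0,-0.03,-0.06]],[0.015,[0,0.004,0],[0,0,0]],[0.015,[0,0,0],[0,0,0]],[0.015,[0,0,0],[0,0,0]]])

```text
time: 8.9
eef_pos: [0.6633, 0.0057, 0.194]
ee_rot: [-1.572, 0.001, -0.003]
wrist_force: [0.6, 0.7, -1.4]
finger_gap: 0.0234
```

```bash
python3 -c "
from h import *
go([.6634,.0081,.185],0)
for n in('side','top'): cv2.imwrite(f'pics/{n}5.png',robot.grab_frame(n)[:,:,::-1])
go([.6634,.0081,.185],0)
s=cv2.imread('pics/side5.png')
cv2.imwrite('pics/a8.png',cv2.resize(s[120:240,290:410],None,fx=6,fy=5,interpolation=2))
t=cv2.imread('pics/top5.png')
cv2.imwrite('pics/a9.png',cv2.resize(t[130:230,280:380],None,fx=6,fy=6,interpolation=2))
"
```

```text
t 8.9 pos [0.6633 0.0057 0.194 ] shift [0.0001 0.009  0.0024] turn [ 0.012 -0.027 -0.013] F [ 0.59  0.67 -1.44] gap 0.0234
t 9.0 pos [0.6633 0.0057 0.1941] shift [0.0001 0.0091 0.0024] turn [ 0.012 -0.027 -0.012] F [-0.25 -0.4  -0.58] gap 0.0236
```

View pics/a8.png

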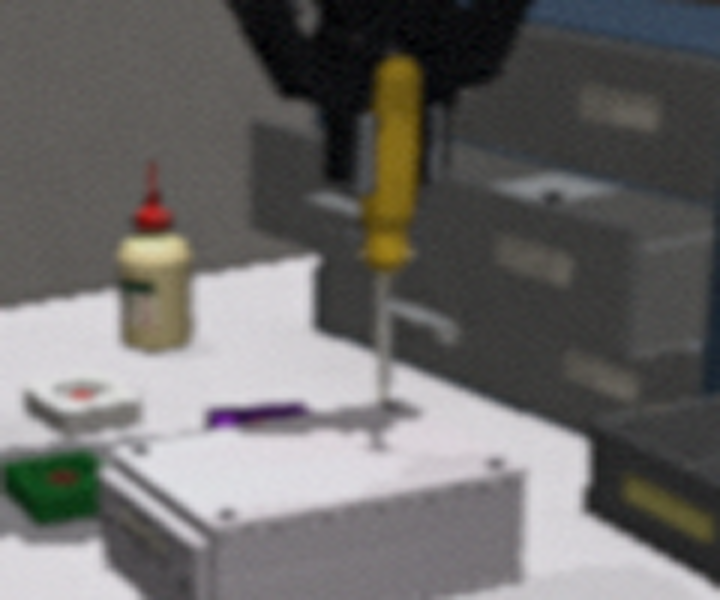

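View pics/a9.png

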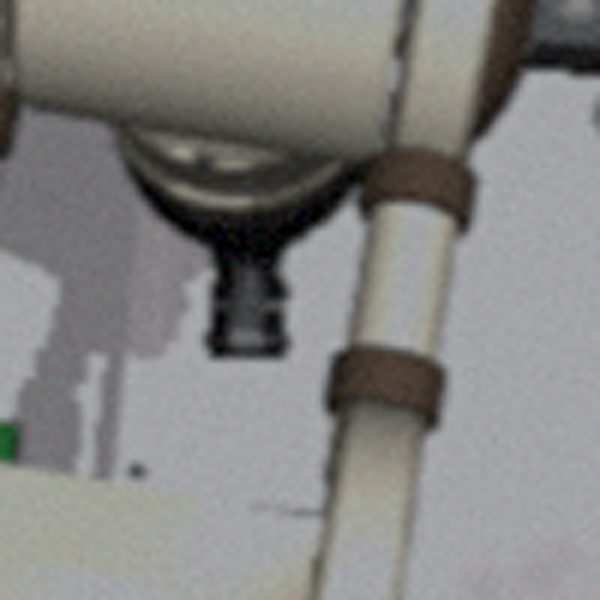

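```bash
python3 -c "
from h import *
print(proj('side',[.6608,.0038,.062]),proj('side',[.6608,.0038,.086]),proj('side',[.6608,.0014,.086]))
print(atz('side',352.7,209.4,.062), atz('side',353.8,201,.086))"
```

```text
[352.7 208.7] [352.9 199.6] [353.5 200. ]
[6.58134704e-01 1.68513171e-04 6.20000000e-02] [ 0.65772448 -0.00442684  0.086     ]
```

apply_moves(moves=[[0.015,[0,0,0.0025],[0,0,0]],[0.015,[0,0.008,0],[0,0,0]],[0.015,[0,0.008,0],[0,0,0]],[0.015,[0,0.002,0],[0,0,0]],[0.015,[0,0,0],[0,0,0]]])

```text
time: 9.5
eef_pos: [0.6632, 0.0082, 0.1745]
ee_rot: [-1.572, 0.001, -0.003]
wrist_force: [-0.2, 0.5, -0.4]
finger_gap: 0.0236
```

```bash
python3 -c "
from h import *
go([.6634,.0081,.16],0)
s=robot.grab_frame('side')[:,:,::-1]; cv2.imwrite('pics/side6.png',s)
go([.6634,.0081,.16],0)
cv2.imwrite('pics/a10.png',cv2.resize(s[170:230,320:390],None,fx=10,fy=10,interpolation=2))
"
```

```text
t 9.5 pos [0.6632 0.0082 0.1745] shift [ 0.0002  0.0145 -0.0001] turn [ 0.013 -0.029 -0.012] F [-0.19  0.47 -0.37] gap 0.0236
t 9.55 pos [0.6632 0.0083 0.1745] shift [ 0.0002  0.0145 -0.0001] turn [ 0.012 -0.028 -0.012] F [-0.1  -0.32 -0.25] gap 0.0239
```

View pics/a10.png

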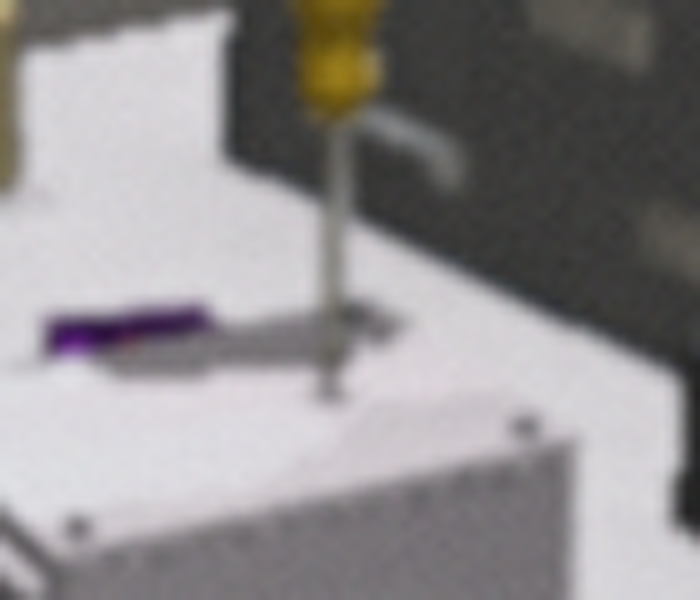

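apply_moves(moves=[[0.015,[0,0.003,0],[0,0,0]],[0.015,[0,0.003,0],[0,0,0]],[0.015,[0,0.003,0],[0,0,0]],[0.015,[0,0.003,0],[0,0,0]],[0.015,[0,0.001,0],[0,0,0]]])

```text
time: 10.05
eef_pos: [0.6636, 0.0081, 0.1611]
ee_rot: [-1.572, 0.0, -0.003]
wrist_force: [0.5, 0.3, -0.1]
finger_gap: 0.024
```

```bash
python3 -c "
from h import *
go([.6634,.0081,.14],0)"
```

```text
t 10.05 pos [0.6636 0.0081 0.1611] shift [-0.0002  0.0211  0.    ] turn [ 0.014 -0.028 -0.002] F [ 0.51  0.26 -0.13] gap 0.024
```

apply_moves(moves=[[0.015,[0,0.005,0],[0,0,0]],[0.015,[0,0.005,0],[0,0,0]],[0.015,[0,0.005,0],[0,0,0]],[0.015,[0,0.005,0],[0,0,0]],[0.015,[0,0.003,0],[0,0,0]],[0.015,[0,0.002,0],[0,0,0]]])

```text
time: 10.65
eef_pos: [0.6643, 0.0079, 0.1355]
ee_rot: [-1.573, -0.002, -0.003]
wrist_force: [-1.3, -0.5, 5.1]
finger_gap: 0.0236
```

```bash
python3 -c "
from h import *
go([.6634,.0081,.131],0)"
```

```text
t 10.65 pos [0.6643 0.0079 0.1355] shift [-0.0009  0.0045  0.0002] turn [ 0.018 -0.029  0.016] F [-1.28 -0.48  5.11] gap 0.0236
```

Contact with the latch pad (5 N up). Press a little further.

apply_moves(moves=[[0.015,[-0.001,0.003,0],[0,0,0]],[0.015,[0,0.003,0],[0,0,0]],[0.015,[0,0.001,0],[0,0,0]],[0.015,[0,0,0],[0,0,0]],[0.015,[0,0,0],[0,0,0]],[0.015,[0,0,0],[0,0,0]]])

```text
time: 11.25
eef_pos: [0.6641, 0.0079, 0.1299]
ee_rot: [-1.573, -0.004, -0.003]
wrist_force: [-0.8, -0.7, 4.0]
finger_gap: 0.0236
```

```bash
python3 -c "
from h import *
go([.6634,.0081,.131],0)
s=robot.grab_frame('side')[:,:,::-1]; cv2.imwrite('pics/side7.png',s)
cv2.imwrite('pics/a11.png',cv2.resize(s[130:280,260:420],None,fx=4,fy=4,interpolation=2))
"
```

```text
t 11.25 pos [0.6641 0.0079 0.1299] shift [-0.0007 -0.0011  0.0002] turn [ 0.021 -0.027  0.039] F [-0.83 -0.67  3.96] gap 0.0236
```

View pics/a11.png

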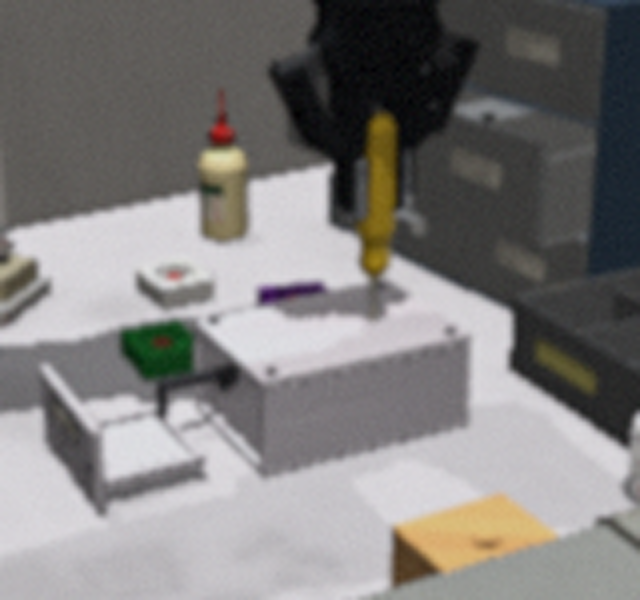

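The tray slid out (front panel around (75,430) in the crop). Retract upward.

apply_moves(moves=[[0.015,[-0.0005,-0.008,0],[0,0,0.04]],[0.015,[0,-0.01,0],[0,0,0]],[0.015,[0,-0.01,0],[0,0,0]],[0.015,[0,-0.01,0],[0,0,0]],[0.015,[0,-0.01,0],[0,0,0]],[0.015,[0,-0.01,0],[0,0,0]],[0.015,[0,-0.01,0],[0,0,0]],[0.015,[0,-0.01,0],[0,0,0]],[0.015,[0,0,0],[0,0,0]]])

```text
time: 12.2
eef_pos: [0.6635, 0.008, 0.214]
ee_rot: [-1.573, 0.0, -0.003]
wrist_force: [0.8, -0.8, -0.1]
finger_gap: 0.0236
```

```bash
python3 -c "
from h import *
go([.5444,-.2476,.215],0)"
```

```text
t 12.2 pos [0.6635 0.008  0.214 ] shift [-0.1183 -0.0004 -0.256 ] turn [ 0.022 -0.029 -0.002] F [ 0.8  -0.77 -0.09] gap 0.0236
```

apply_moves(moves=[[0.015,[-0.0105,0,-0.0225],[0,0,0]],[0.015,[-0.0105,0,-0.0225],[0,0,0]],[0.015,[-0.0105,0,-0.0225],[0,0,0]],[0.015,[-0.0105,0,-0.0225],[0,0,0]],[0.015,[-0.0105,0,-0.0225],[0,0,0]],[0.015,[-0.0105,0,-0.0225],[0,0,0]],[0.015,[-0.0105,0,-0.0225],[0,0,0]],[0.015,[-0.0105,0,-0.0225],[0,0,0]],[0.015,[-0.0105,0,-0.0225],[0,0,0]],[0.015,[-0.01,0,-0.02],[0,0,0]]])

```text
time: 13.2
eef_pos: [0.554, -0.2187, 0.2117]
ee_rot: [-1.57, 0.004, 0.003]
wrist_force: [0.8, 0.4, -1.2]
finger_gap: 0.0238
```

apply_moves(moves=[[0.015,[0,0,0],[0,0,0]],[0.015,[0,0,0],[0,0,0]]])

```text
time: 13.4
eef_pos: [0.5526, -0.2207, 0.2111]
ee_rot: [-1.57, 0.005, -0.001]
wrist_force: [0.5, 1.6, -0.6]
finger_gap: 0.0236
```

```bash
python3 -c "
from h import *
go([.5444,-.2476,.215],0)"
```

```text
t 13.4 pos [ 0.5526 -0.2207  0.2111] shift [-0.0082 -0.0039 -0.0269] turn [-0.01  -0.012 -0.05 ] F [ 0.48  1.55 -0.63] gap 0.0236
```

apply_moves(moves=[[0.015,[-0.004,0,-0.014],[0,0,-0.05]],[0.015,[-0.004,0,-0.012],[0,0,0]],[0.015,[0,0,0],[0,0,0]],[0.015,[0,0,0],[0,0,0]]])

```text
time: 13.8
eef_pos: [0.5448, -0.247, 0.2107]
ee_rot: [-1.569, -0.0, 0.001]
wrist_force: [0.2, 0.3, -0.7]
finger_gap: 0.0234
```

```bash
python3 -c "
from h import *
go([.5444,-.2476,.20],0)"
```

```text
t 13.8 pos [ 0.5448 -0.247   0.2107] shift [-0.0004  0.0107 -0.0006] turn [-0.017  0.011  0.002] F [ 0.19  0.3  -0.69] gap 0.0234
```

apply_moves(moves=[[0.015,[-0.0004,0.007,-0.0006],[0,0,0]],[0.015,[0,0.007,0],[0,0,0]],[0.015,[0,0.003,0],[0,0,0]],[0.015,[0,0,0],[0,0,0]]])

```text
time: 14.2
eef_pos: [0.5445, -0.2464, 0.1916]
ee_rot: [-1.568, 0.0, 0.002]
wrist_force: [-0.5, 0.1, -1.1]
finger_gap: 0.024
```

```bash
python3 -c "
from h import *
for n in('side','top'): cv2.imwrite(f'pics/{n}8.png',robot.grab_frame(n)[:,:,::-1])
go([.5444,-.2476,.190],0)
s=cv2.imread('pics/side8.png')
a=cv2.resize(s[205:285,350:420],None,fx=6,fy=6,interpolation=2)
t=cv2.imread('pics/top8.png')
cv2.imwrite('pics/a12.png',cv2.hconcat([a,cv2.resize(t[190:245,405:460],(380,480),interpolation=2)]))
"
```

```text
t 14.3 pos [ 0.5447 -0.2466  0.1922] shift [-0.0003  0.0022 -0.001 ] turn [-0.022  0.023  0.003] F [-0.01  0.36 -1.12] gap 0.0235
```

View pics/a12.png

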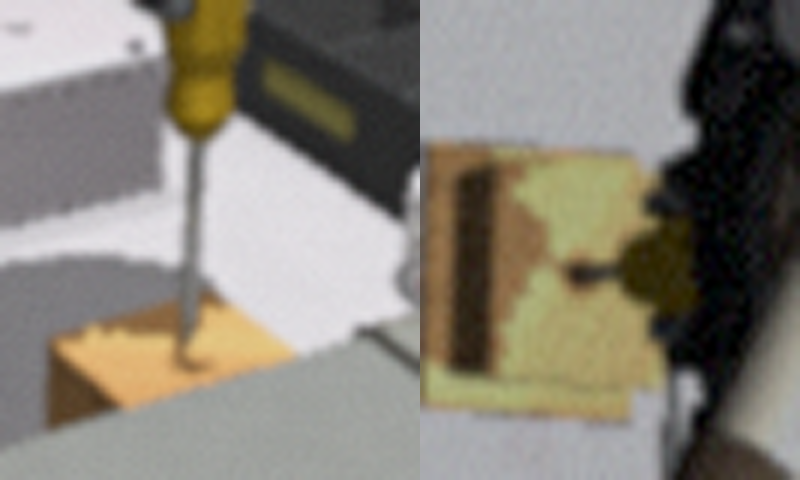

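apply_moves(moves=[[0.015,[-0.0003,0.003,-0.001],[-0.02,0,0]],[0.015,[0,0.004,0],[0,0,0]],[0.015,[0,0.004,0],[0,0,0]],[0.015,[0,0.004,0],[0,0,0]],[0.015,[0,0.002,0],[0,0,0]]])

```text
time: 14.8
eef_pos: [0.5449, -0.2479, 0.1747]
ee_rot: [-1.572, -0.002, 0.003]
wrist_force: [-0.7, -0.2, -0.7]
finger_gap: 0.0239
```

```bash
python3 -c "
from h import *
go([.5444,-.2476,.118],0)"
```

```text
t 14.8 pos [ 0.5449 -0.2479  0.1747] shift [-0.0006  0.0567  0.0004] turn [0.01  0.025 0.016] F [-0.67 -0.19 -0.65] gap 0.0239
```

In the hole (tip z≈0.067) with no force. Continue down.

apply_moves(moves=[[0.015,[-0.0005,0.006,0],[0,0,0]],[0.015,[0,0.008,0],[0,0,0]],[0.015,[0,0.008,0],[0,0,0]],[0.015,[0,0.008,0],[0,0,0]],[0.015,[0,0.006,0],[0,0,0]],[0.015,[0,0.002,0],[0,0,0]]])

```text
time: 15.4
eef_pos: [0.5439, -0.2476, 0.1324]
ee_rot: [-1.571, -0.0, 0.003]
wrist_force: [0.1, 0.8, -1.1]
finger_gap: 0.0236
```

```bash
python3 -c "
from h import *
go([.5444,-.2476,.118],0)"
```

```text
t 15.4 pos [ 0.5439 -0.2476  0.1324] shift [0.0005 0.0144 0.    ] turn [0.001 0.024 0.004] F [ 0.14  0.75 -1.08] gap 0.0236
```

apply_moves(moves=[[0.015,[0.0003,0.005,0],[0,0,0]],[0.015,[0,0.004,0],[0,0,0]],[0.015,[0,0.003,0],[0,0,0]],[0.015,[0,0.001,0],[0,0,0]],[0.015,[0,0,0],[0,0,0]]])

```text
time: 15.9
eef_pos: [0.5444, -0.2477, 0.1182]
ee_rot: [-1.571, -0.001, 0.003]
wrist_force: [0.6, -0.7, -0.9]
finger_gap: 0.0237
```

```bash
python3 -c "
from h import *
go([.5444,-.2476,.118],0)"
```

```text
t 15.9 pos [ 0.5444 -0.2477  0.1182] shift [-0.      0.0002  0.0001] turn [0.002 0.024 0.005] F [ 0.56 -0.67 -0.89] gap 0.0237
```

apply_moves(moves=[[0.015,[0,0.0015,0],[0,0,0]],[0.015,[0,0,0],[0,0,0]]])

```text
time: 16.1
eef_pos: [0.545, -0.2482, 0.1185]
ee_rot: [-1.572, -0.002, 0.003]
wrist_force: [1.3, 0.7, -0.7]
finger_gap: 0.0238
```

apply_moves(moves=[[0.03,[0,0,0],[0,0,0]],[0.05,[0,0,0],[0,0,0]],[0.085,[0,0,0],[0,0,0]],[0.085,[0,0,0],[0,0,0]],[0.085,[0,0,0],[0,0,0]],[0.085,[0,0,0],[0,0,0]]])

```text
time: 16.7
eef_pos: [0.5455, -0.2486, 0.119]
ee_rot: [-1.573, -0.003, 0.003]
wrist_force: [-0.1, -0.1, -0.4]
finger_gap: 0.0846
```

```bash
python3 -c "
from h import *
s=robot.grab_frame('side')[:,:,::-1]; cv2.imwrite('pics/side9.png',s)
go([.5444,-.2476,.23],0)
cv2.imwrite('pics/a13.png',cv2.resize(s[150:290,320:440],None,fx=4,fy=4,interpolation=2))
"
```

```text
t 16.75 pos [ 0.5456 -0.2486  0.119 ] shift [-0.0008 -0.111   0.0007] turn [0.023 0.025 0.032] F [-0.34  0.86 -0.05] gap 0.0847
```

View pics/a13.png

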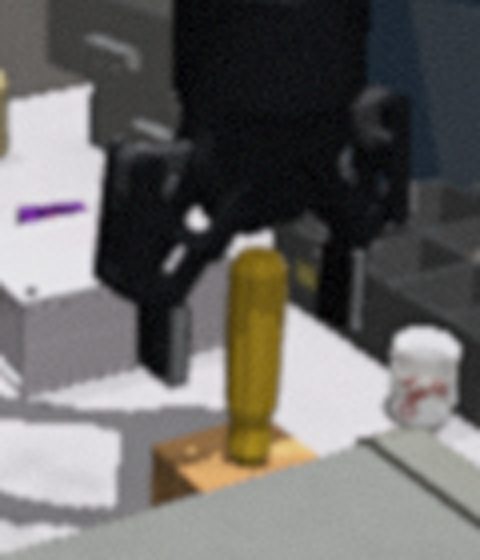

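apply_moves(moves=[[0.085,[0,-0.01,0],[0,0,0]],[0.085,[0,-0.02,0],[0,0,0]],[0.085,[0,-0.02,0],[0,0,0]],[0.085,[0,-0.02,0],[0,0,0]],[0.085,[0,-0.02,0],[0,0,0]],[0.085,[0,-0.02,0],[0,0,0]],[0.085,[0,-0.01,0],[0,0,0]],[0.085,[0,0,0],[0,-1,0]],[0.085,[0,0,0],[0,-1,0]],[0.085,[0,0,0],[0,-1,0]]])

```text
time: 17.75
eef_pos: [0.5454, -0.2484, 0.2496]
ee_rot: [-1.577, -0.004, 0.328]
wrist_force: [0.1, -0.3, 0.5]
finger_gap: 0.0847
```

apply_moves(moves=[[0.085,[0,0,0],[0,-1,0]],[0.085,[0,0,0],[0,-1,0]],[0.085,[0,0,0],[0,-1,0]],[0.085,[0,0,0],[0,-1,0]],[0.085,[0,0,0],[0,-1,0]],[0.085,[0,0,0],[0,-1,0]],[0.085,[0,0,0],[0,-1,0]],[0.085,[0,0,0],[0,-1,0]],[0.085,[0,0,0],[0,-1,0]],[0.085,[0,0,0],[0,-1,0]]])

```text
time: 18.75
eef_pos: [0.5441, -0.2474, 0.2496]
ee_rot: [-1.575, 0.002, 1.42]
wrist_force: [0.8, -0.2, -0.4]
finger_gap: 0.085
```

```bash
python3 -c "
from h import *
c=lambda u,v:cr(215,165,14,u,v)
for q in((130,190),(402,152),(402,378),(140,378),(266,263)): print(q,atz('top',*c(*q),.018))
go([.646,.238,.2],np.pi/2)
"
```

```text
(130, 190) [0.65966681 0.26599063 0.018     ]
(402, 152) [0.66678943 0.21528465 0.018     ]
(402, 378) [0.62443614 0.21448281 0.018     ]
(140, 378) [0.62443449 0.26330878 0.018     ]
(266, 263) [0.64595569 0.24027369 0.018     ]
t 18.75 pos [ 0.5441 -0.2474  0.2496] shift [ 0.4953  0.0488 -0.0276] turn [ 0.035 -1.441 -0.021] F [ 0.84 -0.16 -0.43] gap 0.085
```

apply_moves(moves=[[0.085,[0,0,0],[0,-1,0]],[0.085,[0,0,0],[0,-0.4,0]],[0.085,[0.037,0.003,-0.008],[0,0,0]],[0.085,[0.037,0.003,-0.008],[0,0,0]],[0.085,[0.037,0.003,-0.008],[0,0,0]],[0.085,[0.037,0.003,-0.008],[0,0,0]],[0.085,[0.037,0.003,-0.008],[0,0,0]],[0.085,[0.037,0.003,-0.008],[0,0,0]],[0.085,[0.037,0.003,-0.008],[0,0,0]],[0.085,[0.037,0.003,-0.008],[0,0,0]]])

```text
time: 19.75
eef_pos: [0.6081, 0.0544, 0.2246]
ee_rot: [-1.573, 0.004, 1.566]
wrist_force: [0.2, 0.1, 0.1]
finger_gap: 0.0853
```

```bash
python3 -c "
from h import *
go([.645,.239,.15],np.pi/2)
"
```

```text
t 19.75 pos [0.6081 0.0544 0.2246] shift [ 0.1851  0.074  -0.0358] turn [ 0.025 -0.047 -0.036] F [0.22 0.07 0.14] gap 0.0853
```

apply_moves(moves=[[0.085,[0.035,0.008,-0.007],[0,0,0]],[0.085,[0.035,0.008,-0.007],[0,0,0]],[0.085,[0.035,0.01,-0.007],[0,0,0]],[0.085,[0.03,0.01,-0.006],[0,0,0]],[0.085,[0.02,0.01,-0.003],[0,0,0]],[0.085,[0.005,0.01,0],[0,0,0]],[0.085,[0,0,0],[0,0,0]],[0.085,[0,0,0],[0,0,0]]])

```text
time: 20.55
eef_pos: [0.6382, 0.225, 0.1652]
ee_rot: [-1.571, 0.004, 1.572]
wrist_force: [0.9, -0.5, 0.8]
finger_gap: 0.0853
```

```bash
python3 -c "
from h import *
go([.645,.239,.03],np.pi/2)
for n in('side','top'): cv2.imwrite(f'pics/{n}10.png',robot.grab_frame(n)[:,:,::-1])
s=cv2.imread('pics/side10.png');t=cv2.imread('pics/top10.png')
cv2.imwrite('pics/a14.png',cv2.hconcat([cv2.resize(s[100:240,250:390],None,fx=2.8,fy=2.8,interpolation=2),cv2.resize(t[140:280,200:340],None,fx=2.8,fy=2.8,interpolation=2)]))
"
```

```text
t 20.55 pos [0.6382 0.225  0.1652] shift [ 0.0146  0.1352 -0.0067] turn [ 0.006  0.012 -0.04 ] F [ 0.95 -0.52  0.85] gap 0.0853
```

View pics/a14.png

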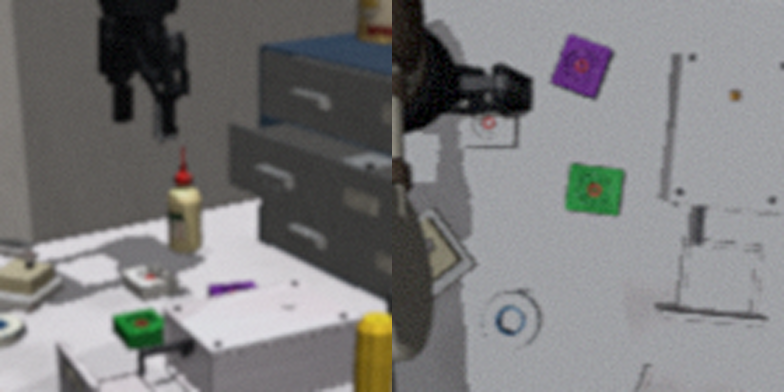

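apply_moves(moves=[[0.065,[0.008,0.02,-0.004],[0,0,-0.04]],[0.065,[0.006,0.02,-0.003],[0,0,0]],[0.065,[0,0.025,0],[0,0,0]],[0.065,[0,0.02,0],[0,0,0]],[0.065,[0,0.01,0],[0,0,0]],[0.065,[0,0,0],[0,0,0]],[0.065,[0,0,0],[0,0,0]]])

```text
time: 21.35
eef_pos: [0.6496, 0.2341, 0.0705]
ee_rot: [-1.579, -0.0, 1.565]
wrist_force: [0.4, -0.0, -0.5]
finger_gap: 0.065
```

```bash
python3 -c "
from h import *
go([.645,.239,.003],np.pi/2)
for n in('side','top'): cv2.imwrite(f'pics/{n}11.png',robot.grab_frame(n)[:,:,::-1])
s=cv2.imread('pics/side11.png');t=cv2.imread('pics/top11.png')
cv2.imwrite('pics/a15.png',cv2.hconcat([cv2.resize(s[140:240,250:350],None,fx=4,fy=4,interpolation=2),cv2.resize(t[140:240,200:300],None,fx=4,fy=4,interpolation=2)]))
"
```

```text
t 21.35 pos [0.6496 0.2341 0.0705] shift [0.0048 0.0674 0.0051] turn [ 0.074 -0.057  0.   ] F [ 0.44 -0.03 -0.47] gap 0.065
```

View pics/a15.png

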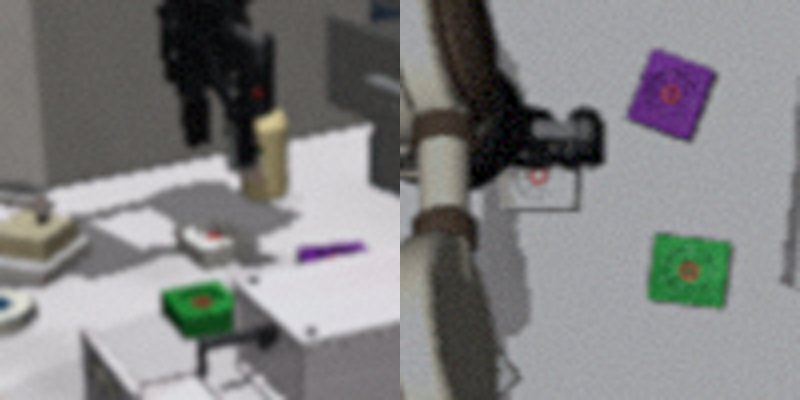

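apply_moves(moves=[[0.065,[0.005,0.004,0.005],[0.07,-0.06,0]],[0.065,[0,0.012,0],[0,0,0]],[0.065,[0,0.012,0],[0,0,0]],[0.065,[0,0.008,0],[0,0,0]],[0.065,[0,0,0],[0,0,0]],[0.065,[0,0,0],[0,0,0]]])

```text
time: 22.05
eef_pos: [0.6457, 0.2403, 0.0339]
ee_rot: [-1.575, -0.001, 1.572]
wrist_force: [-0.1, -0.1, 0.0]
finger_gap: 0.0653
```

```bash
python3 -c "
from h import *
go([.645,.239,.003],np.pi/2)
for n in('side','top'): cv2.imwrite(f'pics/{n}12.png',robot.grab_frame(n)[:,:,::-1])
s=cv2.imread('pics/side12.png');t=cv2.imread('pics/top12.png')
cv2.imwrite('pics/a16.png',cv2.hconcat([cv2.resize(s[150:220,270:340],None,fx=5.7,fy=5.7,interpolation=2),cv2.resize(t[150:220,200:270],None,fx=5.7,fy=5.7,interpolation=2)]))
"
```

```text
t 22.05 pos [0.6457 0.2403 0.0339] shift [-0.0014  0.0309  0.0008] turn [0.037 0.013 0.008] F [-0.14 -0.13  0.03] gap 0.0653
```

View pics/a16.png

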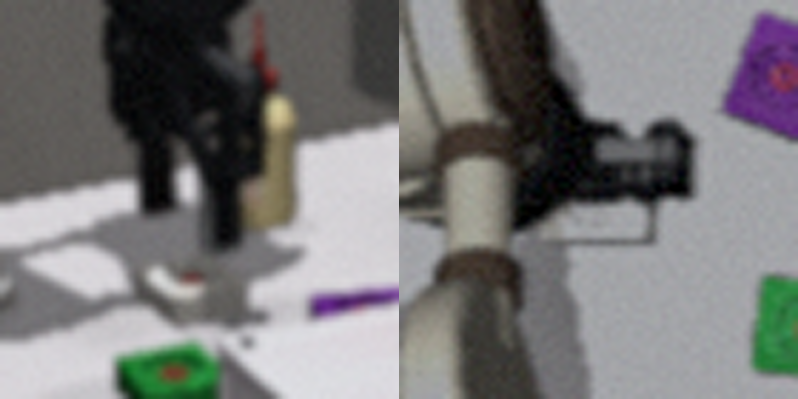

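apply_moves(moves=[[0.065,[-0.001,0.009,0.001],[0.03,0,0]],[0.065,[0,0.009,0],[0,0,0]],[0.065,[0,0.007,0],[0,0,0]],[0.065,[0,0.003,0],[0,0,0]],[0.065,[0,0,0],[0,0,0]],[0.065,[0,0,0],[0,0,0]]])

```text
time: 22.75
eef_pos: [0.6452, 0.2392, 0.0041]
ee_rot: [-1.572, -0.001, 1.572]
wrist_force: [-0.0, 0.4, -0.2]
finger_gap: 0.0651
```

```bash
python3 -c "
from h import *
go([.645,.239,.003],np.pi/2)
s=robot.grab_frame('side')[:,:,::-1]
cv2.imwrite('pics/a17.png',cv2.resize(s[150:220,270:340],None,fx=7,fy=7,interpolation=2))
"
```

```text
t 22.75 pos [0.6452 0.2392 0.0041] shift [-0.0002  0.0011  0.0002] turn [0.015 0.01  0.01 ] F [-0.01  0.35 -0.15] gap 0.0651
```

View pics/a17.png

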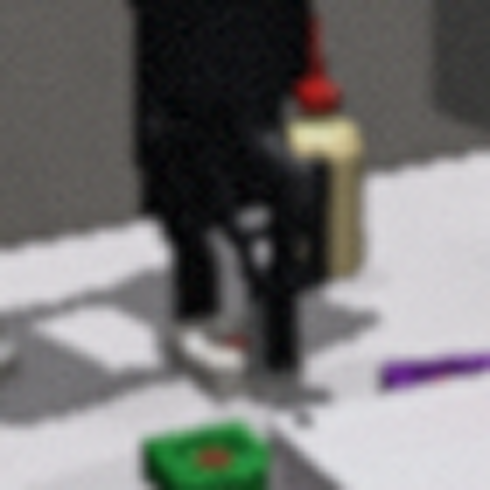

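apply_moves(moves=[[0.055,[0,0,0],[0,0,0]],[0.05,[0,0,0],[0,0,0]],[0.042,[0,0,0],[0,0,0]],[0.042,[0,0,0],[0,0,0]],[0.042,[0,0,0],[0,0,0]]], force=45)

```text
time: 23.3
eef_pos: [0.646, 0.2393, 0.0054]
ee_rot: [-1.575, -0.001, 1.572]
wrist_force: [-0.4, 0.7, -1.5]
finger_gap: 0.049
```

apply_moves(moves=[[0.042,[0,-0.01,0],[0,0,0]],[0.042,[0,-0.02,0],[0,0,0]],[0.042,[0,-0.02,0],[0,0,0]],[0.042,[0,-0.02,0],[0,0,0]],[0.042,[0,-0.01,0],[0,0,0]],[0.042,[0,0,0],[0,0,0]]])

```text
time: 23.9
eef_pos: [0.6448, 0.2392, 0.0894]
ee_rot: [-1.573, -0.001, 1.572]
wrist_force: [-0.9, -0.2, -1.4]
finger_gap: 0.0485
```

```bash
python3 -c "
from h import *
for n in('side','top'): cv2.imwrite(f'pics/{n}13.png',robot.grab_frame(n)[:,:,::-1])
go([.645,.239,.1],np.pi/2)
s=cv2.imread('pics/side13.png');t=cv2.imread('pics/top13.png')
cv2.imwrite('pics/a18.png',cv2.resize(s[120:260,250:390],None,fx=5,fy=5,interpolation=2))
cv2.imwrite('pics/a19.png',cv2.resize(t[180:280,280:360],None,fx=7,fy=6,interpolation=2))
"
```

```text
t 24.0 pos [0.6437 0.2389 0.0873] shift [ 0.0001 -0.0127 -0.0012] turn [-0.011  0.011  0.006] F [ 0.27 -0.22 -1.7 ] gap 0.0487
```

View pics/a18.png

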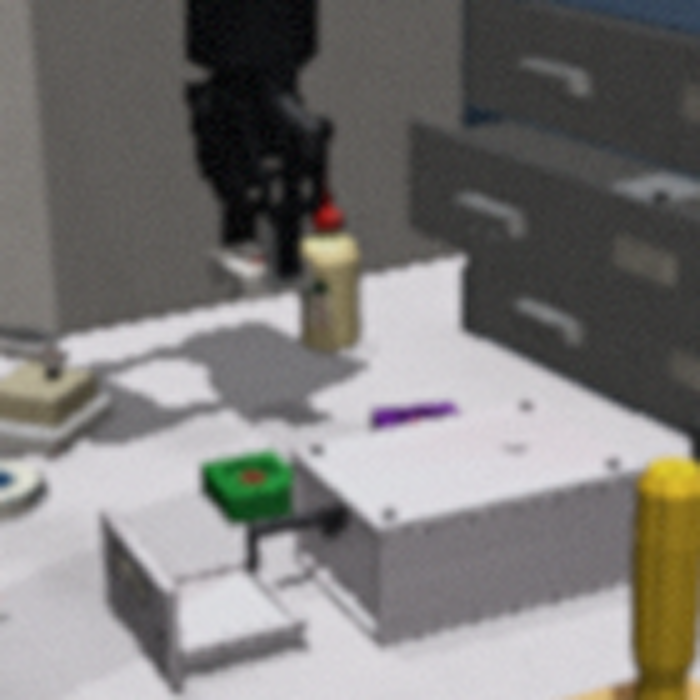

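View pics/a19.png

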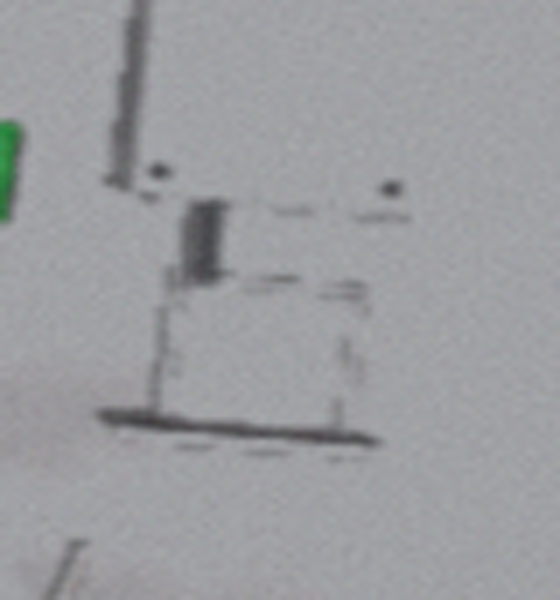

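```bash
python3 -c "
from h import *
c=lambda u,v:(280+(u+.5)/7-.5,180+(v+.5)/6-.5)
a=np.radians(-5);d=np.array([np.cos(a),np.sin(a)]);n=np.array([-d[1],d[0]])
h=np.array([.6634,.0081])+[.0013,.0007]
f=h-.165*d
print('floor centre',f-[.0013,.0007])
for bx,by,z in((30,31,.012),(30,-31,.012),(35,36,.016),(35,-36,.016),(-36,47,.054),(-36,-47,.054),(-30,36,.016),(-30,-36,.016)):
    p=proj('top',[*(f+bx/1e3*d+by/1e3*n),z]); print(bx,by,np.round([(p[0]-280+.5)*7,(p[1]-180+.5)*6]))
"
```

```text
floor centre [0.49902787 0.0224807 ]
30 31 [185. 284.]
30 -31 [351. 297.]
35 36 [172. 272.]
35 -36 [366. 287.]
-36 47 [115. 440.]
-36 -47 [381. 461.]
-30 36 [155. 423.]
-30 -36 [351. 439.]
```

apply_moves(moves=[[0.042,[0,-0.02,0],[0,0,0]],[0.042,[-0.01,-0.015,0.005],[0,0,0]],[0.042,[-0.024,0,0.016],[0,0,0]],[0.042,[-0.024,0,0.016],[0,0,0]],[0.042,[-0.024,0,0.016],[0,0,0]],[0.042,[-0.024,0,0.016],[0,0,0]],[0.042,[-0.024,0,0.016],[0,0,0]],[0.042,[-0.024,0,0.016],[0,0,0]],[0.042,[-0.024,0,0.016],[0,0,0]],[0.042,[-0.01,0,0.007],[0,0,0]]])

```text
time: 25.0
eef_pos: [0.5067, 0.0454, 0.1096]
ee_rot: [-1.546, -0.0, 1.575]
wrist_force: [0.0, 0.8, -1.2]
finger_gap: 0.0489
```

apply_moves(moves=[[0.042,[0,0,0],[0,0.83,0]],[0.042,[0,0,0],[0,0,0]],[0.042,[0,0,0],[0,0,0]]])

```text
time: 25.3
eef_pos: [0.5046, 0.0448, 0.1073]
ee_rot: [-1.542, 0.001, 1.485]
wrist_force: [-0.4, 0.0, -0.8]
finger_gap: 0.0488
```

```bash
python3 -c "
from h import *
go([.499,.0225,.1],1.4835)"
```

```text
t 25.3 pos [0.5046 0.0448 0.1073] shift [-0.0227  0.0074  0.0035] turn [-0.278  0.018 -0.013] F [-0.42  0.02 -0.78] gap 0.0488
```

apply_moves(moves=[[0.042,[-0.011,0.004,0.002],[-0.15,0,0]],[0.042,[-0.011,0.003,0.001],[-0.12,0,0]],[0.042,[0,0,0],[0,0,0]],[0.042,[0,0,0],[0,0,0]]])

```text
time: 25.7
eef_pos: [0.4992, 0.0221, 0.099]
ee_rot: [-1.571, 0.001, 1.49]
wrist_force: [0.4, 0.6, -0.5]
finger_gap: 0.0486
```

```bash
python3 -c "
from h import *
go([.499,.0225,.06],1.4835)
for n in('side','top'): cv2.imwrite(f'pics/{n}14.png',robot.grab_frame(n)[:,:,::-1])
s=cv2.imread('pics/side14.png');t=cv2.imread('pics/top14.png')
cv2.imwrite('pics/a20.png',cv2.hconcat([cv2.resize(s[150:270,250:370],None,fx=3.3,fy=3.3,interpolation=2),cv2.resize(t[160:280,260:380],None,fx=3.3,fy=3.3,interpolation=2)]))
"
```

```text
t 25.7 pos [0.4992 0.0221 0.099 ] shift [0.0004 0.039  0.0003] turn [ 0.005  0.063 -0.012] F [ 0.45  0.59 -0.48] gap 0.0486
```

View pics/a20.png

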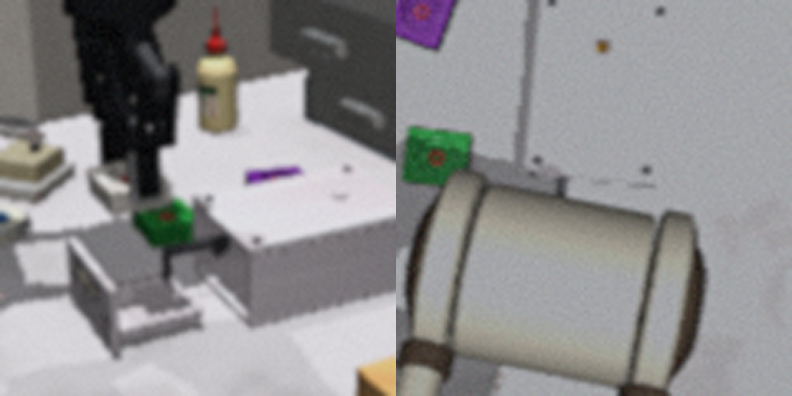

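apply_moves(moves=[[0.042,[0,0.012,0],[0,0.06,0]],[0.042,[0,0.012,0],[0,0,0]],[0.042,[0,0.012,0],[0,0,0]],[0.042,[0,0.012,0],[0,0,0]],[0.042,[0,0.008,0],[0,0,0]],[0.042,[0,0,0],[0,0,0]],[0.042,[0,0,0],[0,0,0]]])

```text
time: 26.5
eef_pos: [0.4986, 0.0231, 0.0367]
ee_rot: [-1.569, 0.001, 1.485]
wrist_force: [0.6, -0.1, -0.9]
finger_gap: 0.0484
```

```bash
python3 -c "
from h import *
go([.499,.0225,.0175],1.4835)
s=robot.grab_frame('side')[:,:,::-1]
cv2.imwrite('pics/a21.png',cv2.resize(s[180:260,260:350],None,fx=7,fy=7,interpolation=2))
"
```

```text
t 26.5 pos [0.4986 0.0231 0.0367] shift [-0.0006  0.0192 -0.0005] turn [-0.019  0.012 -0.007] F [ 0.59 -0.08 -0.92] gap 0.0484
```

View pics/a21.png

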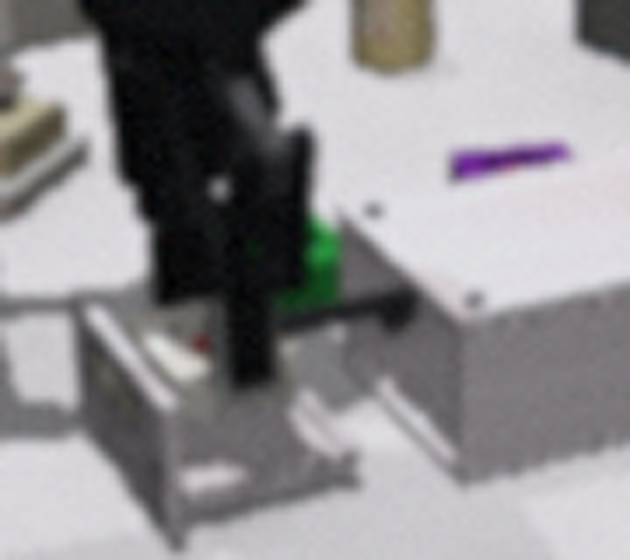

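Block hovers inside the tray outline between front panel and rear lip. Lower gently.

apply_moves(moves=[[0.042,[0,0.006,0],[0,0,0]],[0.042,[0,0.006,0],[0,0,0]],[0.042,[0,0.004,0],[0,0,0]],[0.042,[0,0.001,0],[0,0,0]],[0.042,[0,0,0],[0,0,0]]])

```text
time: 27.05
eef_pos: [0.4998, 0.0229, 0.0196]
ee_rot: [-1.572, 0.001, 1.485]
wrist_force: [0.0, -0.2, -1.5]
finger_gap: 0.0487
```

```bash
python3 -c "
from h import *
go([.499,.0225,.0175],1.4835)"
```

```text
t 27.05 pos [0.4998 0.0229 0.0196] shift [-0.0004  0.0021  0.0007] turn [ 0.008  0.012 -0.01 ] F [ 0.   -0.18 -1.55] gap 0.0487
```

apply_moves(moves=[[0.042,[0,0.0015,0.0005],[0,0,0]],[0.042,[0,0.001,0],[0,0,0]],[0.042,[0,0.0005,0],[0,0,0]],[0.042,[0,0,0],[0,0,0]]])

```text
time: 27.45
eef_pos: [0.4998, 0.0228, 0.0172]
ee_rot: [-1.573, 0.001, 1.485]
wrist_force: [0.3, -1.0, -1.1]
finger_gap: 0.0484
```

```bash
python3 -c "
from h import *
go([.499,.0225,.0175],1.4835)
s=robot.grab_frame('side')[:,:,::-1]
cv2.imwrite('pics/a22.png',cv2.resize(s[180:260,260:350],None,fx=7,fy=7,interpolation=2))
"
```

```text
t 27.45 pos [0.4998 0.0228 0.0172] shift [-0.0004 -0.0003  0.0007] turn [ 0.018  0.013 -0.011] F [ 0.31 -1.04 -1.09] gap 0.0484
```

View pics/a22.png

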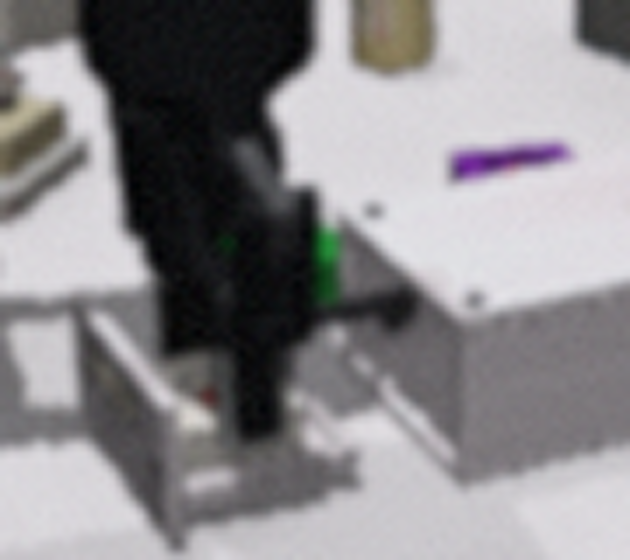

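apply_moves(moves=[[0.042,[0,0.001,0.0003],[0,0,0]],[0.042,[0,0.001,0],[0,0,0]],[0.042,[0,0,0],[0,0,0]]])

```text
time: 27.8
eef_pos: [0.5011, 0.0227, 0.0174]
ee_rot: [-1.575, 0.001, 1.485]
wrist_force: [0.0, 0.6, -1.2]
finger_gap: 0.0486
```

```bash
python3 -c "
from h import *
go([.499,.0225,.0175],1.4835)"
```

```text
t 27.8 pos [0.5011 0.0227 0.0174] shift [-0.0004 -0.0001  0.0021] turn [ 0.043  0.013 -0.011] F [ 0.02  0.62 -1.21] gap 0.0486
```

apply_moves(moves=[[0.042,[0,0.002,0.002],[0.04,0,0]],[0.042,[0,0.001,0],[0,0,0]],[0.042,[0,0,0],[0,0,0]]])

```text
time: 28.1
eef_pos: [0.5021, 0.0226, 0.0173]
ee_rot: [-1.577, 0.001, 1.485]
wrist_force: [0.8, 0.8, -1.2]
finger_gap: 0.0486
```

```bash
python3 -c "
from h import *
go([.499,.0225,.0155],1.4835)"
```

```text
t 28.1 pos [0.5021 0.0226 0.0173] shift [-0.0003  0.0018  0.0031] turn [ 0.056  0.012 -0.012] F [ 0.81  0.82 -1.19] gap 0.0486
```

apply_moves(moves=[[0.042,[0,0.003,0.004],[0.06,0,0]],[0.042,[0,0.002,0.001],[0,0,0]]])

```text
time: 28.3
eef_pos: [0.5031, 0.0224, 0.017]
ee_rot: [-1.582, 0.001, 1.484]
wrist_force: [-2.9, 0.3, 13.3]
finger_gap: 0.0485
```

```bash
python3 -c "
from h import *
go([.499,.0225,.0155],1.4835)
s=robot.get_state();print(s['joint_pos'],s['dq'])"
```

```text
t 28.3 pos [0.5031 0.0224 0.017 ] shift [-0.0002  0.0014  0.0041] turn [ 0.109  0.006 -0.011] F [-2.87  0.28 13.29] gap 0.0485
[-1.95992487e-01  2.57227284e-01  1.95463008e+00  1.36067862e-04
  9.18247285e-01 -1.68018210e+00] [-1.59923754e-03  2.74955411e-05 -9.82049020e-04  7.82295481e-03
 -5.11533676e-02 -3.24411343e-03]
```

apply_moves(moves=[[0.042,[0,-0.001,0],[0,0,0]],[0.055,[0,0,0],[0,0,0]],[0.06,[0,0,0],[0,0,0]],[0.066,[0,0,0],[0,0,0]],[0.066,[0,0,0],[0,0,0]]])

```text
time: 28.8
eef_pos: [0.5022, 0.0224, 0.0169]
ee_rot: [-1.581, 0.001, 1.484]
wrist_force: [-0.4, 0.0, -0.1]
finger_gap: 0.0658
```

```bash
python3 -c "
from h import *
go([.499,.0225,.12],1.4835)
s=robot.grab_frame('side')[:,:,::-1]
cv2.imwrite('pics/a23.png',cv2.resize(s[180:260,260:350],None,fx=7,fy=7,interpolation=2))
"
```

```text
t 28.8 pos [0.5022 0.0224 0.0169] shift [-0.0003 -0.1031  0.0022] turn [ 0.098  0.005 -0.011] F [-0.36  0.01 -0.1 ] gap 0.0658
```

View pics/a23.png

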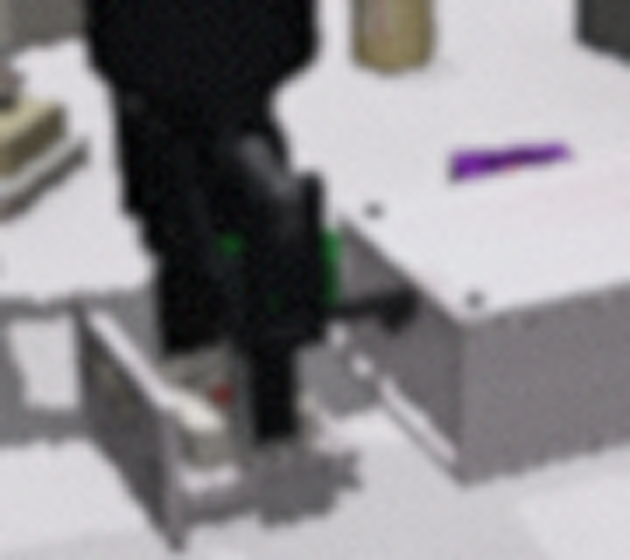

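apply_moves(moves=[[0.066,[0,-0.01,0],[0,0,0]],[0.066,[0,-0.015,0],[0,0,0]],[0.066,[0,-0.02,0],[0,0,0]],[0.066,[0,-0.02,0],[0,0,0]],[0.066,[0,-0.02,0],[0.1,0,0]],[0.066,[0,-0.015,0],[0,0,0]]])

```text
time: 29.45
eef_pos: [0.4989, 0.0231, 0.1205]
ee_rot: [-1.564, 0.001, 1.484]
wrist_force: [0.8, 0.2, 1.1]
finger_gap: 0.0662
```

apply_moves(moves=[[0.0,[0,0,0.03],[0,0,0]],[0.0,[0,0,0.03],[0,0,0]],[0.0,[0,0,0.03],[0,0,0]],[0.0,[0,0,0.02],[0,0,0]],[0.0,[0,0,0],[0,0,0]],[0.0,[0,0,0],[0,0,0]]])

```text
time: 30.05
eef_pos: [0.3904, 0.032, 0.128]
ee_rot: [-1.578, 0.002, 1.484]
wrist_force: [0.1, -0.3, 0.3]
finger_gap: -0.0
```

```bash
python3 -c "
from h import *
go([.39,.032,.035],1.4835)
for n in('side','top'): cv2.imwrite(f'pics/{n}15.png',robot.grab_frame(n)[:,:,::-1])
s=cv2.imread('pics/side15.png');t=cv2.imread('pics/top15.png')
cv2.imwrite('pics/a24.png',cv2.hconcat([cv2.resize(s[160:280,230:350],None,fx=3.3,fy=3.3,interpolation=2),cv2.resize(t[180:300,260:380],None,fx=3.3,fy=3.3,interpolation=2)]))
"
```

```text
t 30.05 pos [0.3904 0.032  0.128 ] shift [0.0002 0.093  0.001 ] turn [ 0.071  0.004 -0.023] F [ 0.1  -0.35  0.3 ] gap -0.0
```

View pics/a24.png

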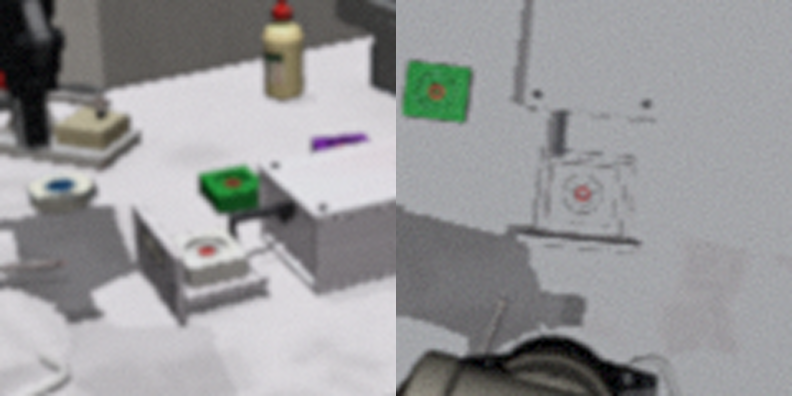

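```bash
python3 -c "
from h import *
print(atz('top',290,270,0),atz('top',332,289,0),atz('top',352,320,0))
go([.432,.0283,.07],1.4835)"
```

```text
[0.42116776 0.0928606  0.        ] [ 0.37285612 -0.01634752  0.        ] [ 0.29464183 -0.06767406  0.        ]
t 30.15 pos [0.3906 0.032  0.1278] shift [ 0.0001  0.0581 -0.0412] turn [ 0.063  0.005 -0.022] F [0.58 0.51 0.45] gap 0.0004
```

apply_moves(moves=[[0.0,[0,0.01,-0.02],[0.06,0,0]],[0.0,[0,0.015,-0.015],[0,0,0]],[0.0,[0,0.015,-0.003],[0,0,0]],[0.0,[0,0.015,0],[0,0,0]],[0.0,[0,0,0],[0,0,0]],[0.0,[0,0,0],[0,0,0]]])

```text
time: 30.75
eef_pos: [0.437, 0.027, 0.0728]
ee_rot: [-1.576, 0.003, 1.484]
wrist_force: [0.6, 0.1, 0.5]
finger_gap: -0.0001
```

```bash
python3 -c "
from h import *
go([.430,.0283,.03],1.4835)"
```

```text
t 30.75 pos [0.437  0.027  0.0728] shift [0.0008 0.0428 0.0073] turn [ 0.048  0.002 -0.027] F [0.64 0.11 0.48] gap -0.0001
```

apply_moves(moves=[[0.0,[0,0.01,0.007],[0.05,0,0]],[0.0,[0,0.012,0],[0,0,0]],[0.0,[0,0.012,0],[0,0,0]],[0.0,[0,0.006,0],[0,0,0]],[0.0,[0,0,0],[0,0,0]],[0.0,[0,0,0],[0,0,0]]])

```text
time: 31.35
eef_pos: [0.4307, 0.0273, 0.0314]
ee_rot: [-1.573, 0.003, 1.484]
wrist_force: [-0.3, -0.4, -0.1]
finger_gap: 0.0005
```

```bash
python3 -c "
from h import *
go([.5488,.0181,.03],1.4835)
s=robot.grab_frame('side')[:,:,::-1]
cv2.imwrite('pics/a25.png',cv2.resize(s[160:280,220:360],None,fx=5,fy=5,interpolation=2))
"
```

```text
t 31.35 pos [0.4307 0.0273 0.0314] shift [ 0.0011  0.0017 -0.1184] turn [ 0.024  0.001 -0.031] F [-0.3  -0.42 -0.09] gap 0.0005
```

View pics/a25.png

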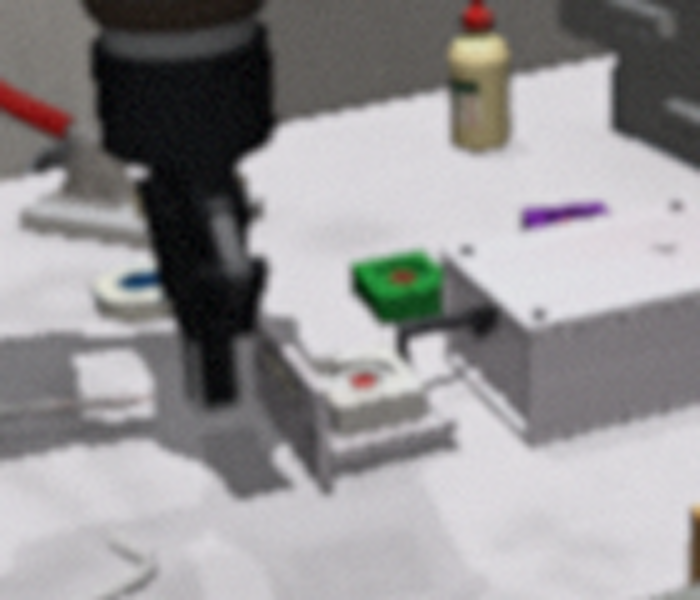

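apply_moves(moves=[[0.0,[0,0,-0.008],[0,0,0]],[0.0,[0,0,-0.008],[0,0,0]],[0.0,[0,0,-0.008],[0,0,0]],[0.0,[0,0,-0.008],[0,0,0]],[0.0,[0,0,-0.008],[0,0,0]],[0.0,[0,0,-0.008],[0,0,0]],[0.0,[0,0,-0.008],[0,0,0]],[0.0,[0,0,-0.008],[0,0,0]]])

```text
time: 32.2
eef_pos: [0.4974, 0.0216, 0.0319]
ee_rot: [-1.567, 0.004, 1.484]
wrist_force: [-4.9, 0.3, 3.7]
finger_gap: -0.0003
```

```bash
python3 -c "
from h import *
go([.5488,.0181,.03],1.4835)
s=robot.grab_frame('side')[:,:,::-1]
cv2.imwrite('pics/a26.png',cv2.resize(s[160:280,220:360],None,fx=5,fy=5,interpolation=2))
"
```

```text
t 32.2 pos [0.4974 0.0216 0.0319] shift [ 0.001   0.0017 -0.0515] turn [-0.036  0.009 -0.034] F [-4.91  0.26  3.7 ] gap -0.0003
```

View pics/a26.png

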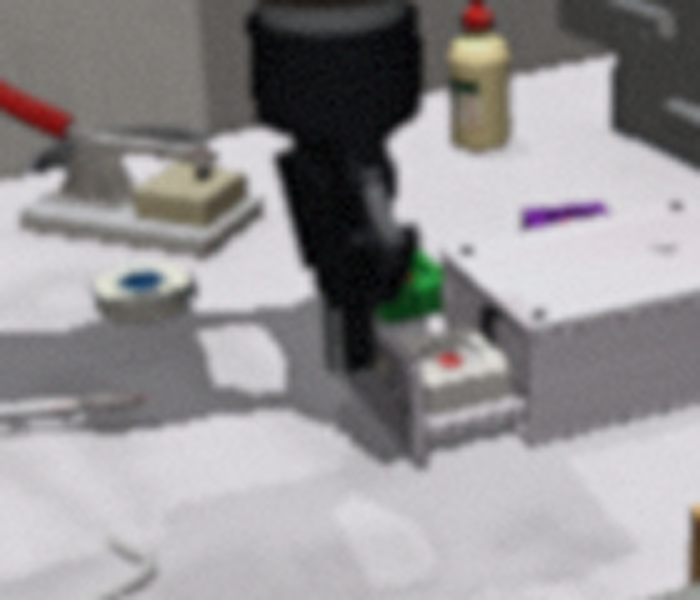

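apply_moves(moves=[[0.0,[0.001,0,-0.008],[0,0,0]],[0.0,[0,0,-0.008],[0,0,0]],[0.0,[0,0,-0.008],[0,0,0]],[0.0,[0,0,-0.008],[0,0,0]],[0.0,[0,0,-0.004],[0,0,0]]])

```text
time: 32.75
eef_pos: [0.5335, 0.0192, 0.0304]
ee_rot: [-1.56, 0.004, 1.485]
wrist_force: [-8.9, -0.2, 7.2]
finger_gap: 0.0
```

```bash
python3 -c "
from h import *
go([.5488,.0181,.03],1.4835)
s=robot.grab_frame('side')[:,:,::-1]
cv2.imwrite('pics/a27.png',cv2.resize(s[180:260,270:370],None,fx=7,fy=7,interpolation=2))
"
```

```text
t 32.75 pos [0.5335 0.0192 0.0304] shift [ 0.0002  0.0002 -0.0153] turn [-0.1    0.012 -0.04 ] F [-8.91 -0.19  7.16] gap 0.0
```

View pics/a27.png

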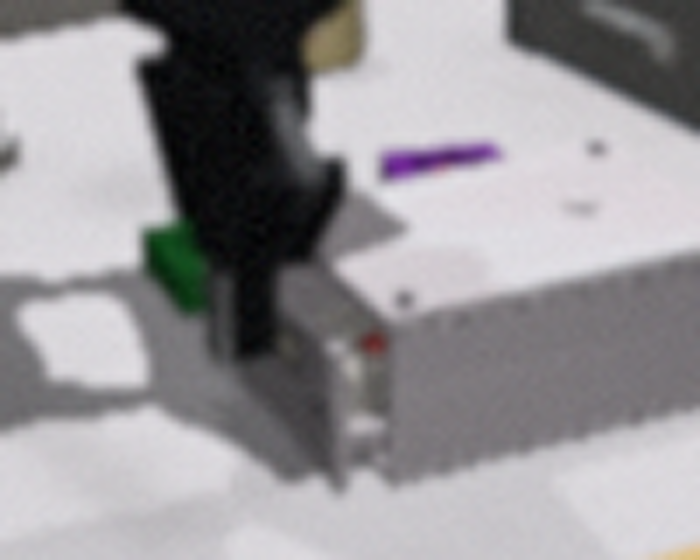

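apply_moves(moves=[[0.0,[0,-0.001,-0.005],[-0.1,0,0]],[0.0,[0,0,-0.005],[0,0,0]],[0.0,[0,0,-0.004],[0,0,0]]])

```text
time: 33.1
eef_pos: [0.5422, 0.0186, 0.0292]
ee_rot: [-1.556, 0.004, 1.486]
wrist_force: [-12.0, 0.0, 8.9]
finger_gap: -0.0
```

```bash
python3 -c "
from h import *
go([.5488,.0181,.03],1.4835)"
```

```text
t 33.1 pos [0.5422 0.0186 0.0292] shift [ 0.     -0.0009 -0.0066] turn [-0.141  0.022 -0.041] F [-1.202e+01  1.000e-02  8.950e+00] gap -0.0
```

apply_moves(moves=[[0.0,[0,-0.001,-0.006],[-0.1,0,0]],[0.0,[0,0,-0.006],[0,0,0]],[0.0,[0,0,-0.005],[0,0,0]]])

```text
time: 33.4
eef_pos: [0.5497, 0.0183, 0.0273]
ee_rot: [-1.541, 0.004, 1.487]
wrist_force: [-27.7, 0.4, 20.4]
finger_gap: -0.0
```

```bash
python3 -c "
from h import *
go([.5488,.0181,.03],1.4835)
s=robot.grab_frame('side')[:,:,::-1]
cv2.imwrite('pics/a28.png',cv2.resize(s[180:260,270:370],None,fx=7,fy=7,interpolation=2))
"
```

```text
t 33.4 pos [0.5497 0.0183 0.0273] shift [-0.0003 -0.0026  0.0009] turn [-0.281  0.038 -0.041] F [-27.66   0.39  20.43] gap -0.0
```

View pics/a28.png

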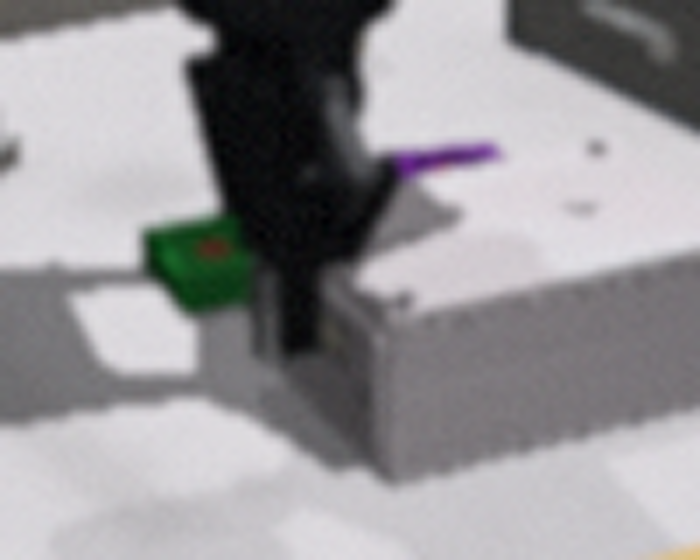

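apply_moves(moves=[[0.0,[0,0,0.008],[0,0,0]],[0.0,[0,0,0.01],[-0.2,0,0]],[0.0,[0,0,0.01],[0,0,0]],[0.0,[0,0,0.01],[0,0,0]],[0.0,[0,0,0.01],[0,0,0]],[0.0,[0,0,0],[0,0,0]]])

```text
time: 34.05
eef_pos: [0.5022, 0.0224, 0.0281]
ee_rot: [-1.569, 0.004, 1.487]
wrist_force: [-0.6, -0.1, -0.1]
finger_gap: 0.0002
```

```bash
python3 -c "
from h import *
go([.43,.0283,.12],1.4835)
s=robot.grab_frame('side')[:,:,::-1]
cv2.imwrite('pics/a29.png',cv2.resize(s[180:260,260:360],None,fx=7,fy=7,interpolation=2))
"
```

```text
t 34.05 pos [0.5022 0.0224 0.0281] shift [-0.0005 -0.0918  0.0727] turn [-0.02   0.034 -0.039] F [-0.62 -0.06 -0.1 ] gap 0.0002
```

View pics/a29.png

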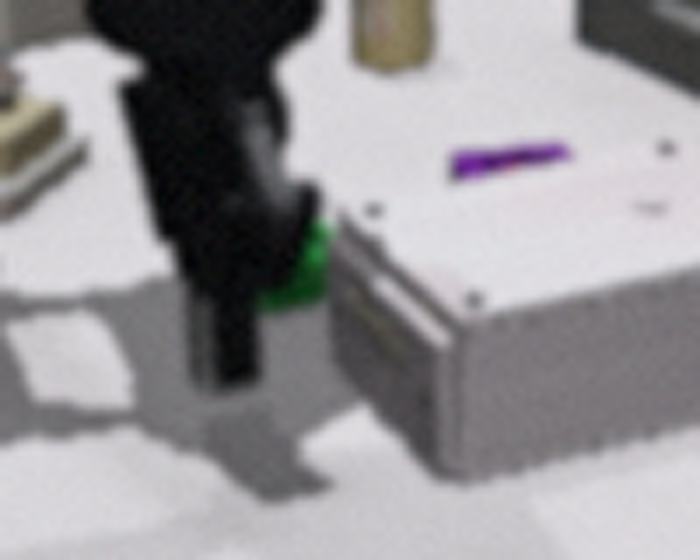

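Tray stays shut without the finger. Raise clear, then compare the whole scene with the start.

apply_moves(moves=[[0.0,[0,-0.01,0.02],[0,0,0]],[0.0,[0,-0.02,0.02],[0,0,0]],[0.0,[0,-0.03,0.02],[0,0,0]],[0.0,[0,-0.03,0.02],[0,0,0]],[0.0,[0,-0.03,0.01],[0,0,0]],[0.0,[0,-0.03,0],[0,0,0]],[0.0,[0,-0.02,0],[0,0,0]],[0.0,[0,0,0],[0,0,0]],[0.0,[0,0,0],[0,0,0]]])

```text
time: 35.0
eef_pos: [0.4141, 0.0297, 0.2068]
ee_rot: [-1.579, 0.005, 1.486]
wrist_force: [-0.2, 0.2, -0.7]
finger_gap: -0.0001
```

```bash
python3 -c "
from h import *
for n in('side','top'): cv2.imwrite(f'pics/{n}20.png',robot.grab_frame(n)[:,:,::-1])
go([.43,.0283,.12],1.4835)
"
```

```text
t 35.1 pos [0.4136 0.0298 0.206 ] shift [ 0.0003  0.0861 -0.0159] turn [ 0.061  0.021 -0.045] F [-1.18  0.92 -0.72] gap -0.0001
```

View pics/top20.png

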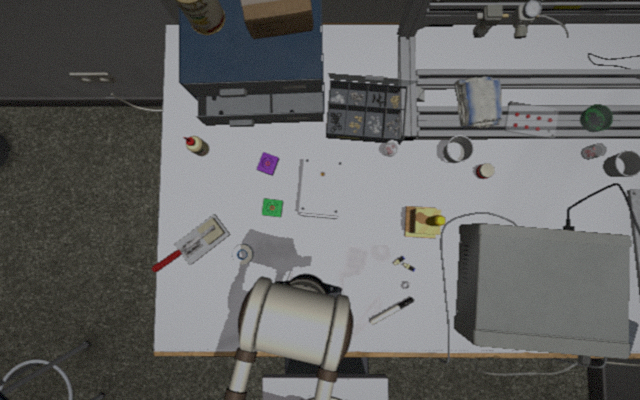

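View pics/side20.png

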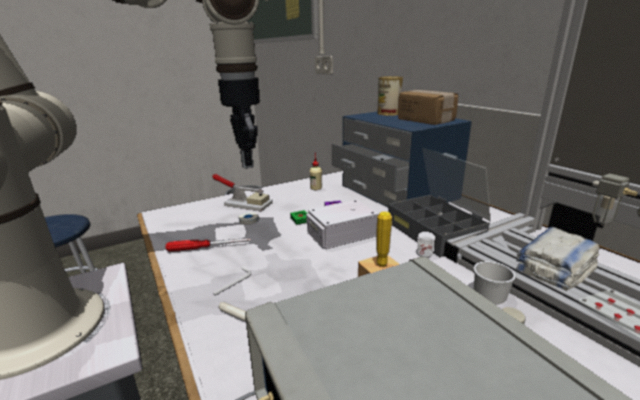

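```bash
python3 -c "
from h import *
a=cv2.imread('pics/side0.png');b=cv2.imread('pics/side20.png')
f=lambda s:cv2.resize(s[190:290,295:400],None,fx=3.7,fy=3.7,interpolation=2)
cv2.imwrite('pics/a30.png',cv2.hconcat([f(a),f(b)]))
"
```

```text
(no output)
```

View pics/a30.png

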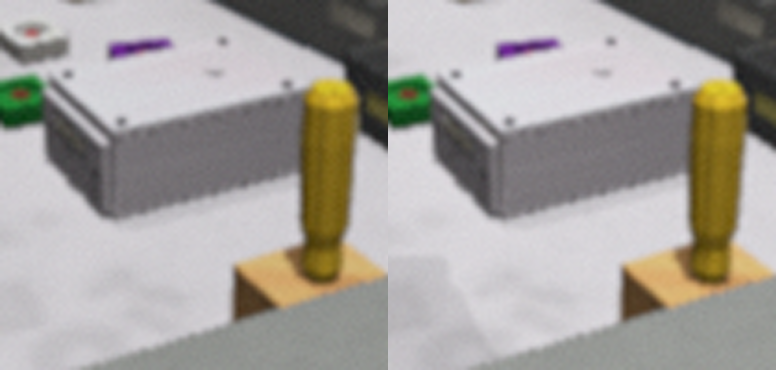

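Before and after are identical: the tray is shut, the driver is back in the stand, and the block is no longer on the table.

```bash
python3 -c "
from station import robot
print(robot.sign_off())"
```

```text
the job is handed in; nothing more can be done
None
```

The job is done and handed in at about 35 s of the 72 s allowed. I tripped the latch with the screwdriver, put the screwdriver back in its stand, and laid the aluminium block flat in the tray. I then pushed the tray home until it latched.

**Last checks**
- **Tray:** it stayed shut with the finger withdrawn. A before/after crop of the box front and screwdriver shows no visible difference.
- **Block:** it lay flat in the tray recess before shutting. It can no longer be seen on the table.
- **Loose things:** the white tape, fittings and jar look unmoved in the final pictures. The green and purple look-alike blocks do too.
- **Gripper:** it was clear of everything at the end.

**What was off**
- **Cameras:** the two disagreed by about 4–5 mm on the box's position, so I worked from the offset between the box and stand holes, where they agreed.
- **Setting the block down:** the arm did not follow the last 1–2 mm moves well. It touched the tray floor with about 13 N, roughly 4 mm rear of the recess centre, which is within the 8 mm of room.
- **Shutting the tray:** the last push reached about 28 N horizontally and 20 N upward at the stop, through the fingertips.

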